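# Draw the pH electrode from the titration vessel and hold its bulb to the inspection camera

### The arm

A 6-joint arm with a two-finger parallel gripper is mounted at the origin on the work surface. World frame = base frame: x ahead of the robot, y to its left, z up, the work surface at z = 0. Lengths are in mm, angles in rad, forces in N, time in s.
With the tool pointing down it reaches from about 300 to 850 mm from the base axis. Payload 5.4 kg.
Tool frame: the origin (TCP) lies between the finger pads; the fingertips stand 8 mm ahead of it and the grasp point (between the pads) lies 11 mm behind it; y points along the fingers, x is the direction in which the jaws open and shut, and the axes are right-handed (so a half turn about y gives the same grasp; the last joint's range is limited). The gripper opens to 85 mm and grips with 20 to 120 N. Pads are 22 mm wide; open, the fingers measure 114 mm over their backs; the gripper's body (76 mm by 85 mm) begins 54 mm behind the grasp point. The pads swing forward as they close: fully open they stand 13 mm farther back than shut.
Start: joints at [0.976, 0.158, 1.597, -0, 1.386, -0.21], TCP at [215.848, 532.931, 239.299] pointing down, gripper open.
Joint ranges: [-2.91, 2.91], [-0.94, 2.29], [0.18, 2.7], [-1.29, 4.43], [0.17, 2.64], [-3, 3]. Speed limits (rad/s): [2.57, 2.57, 3.14, 3.14, 3.14, 3.14].

### API

Orientations are given as a 3x3 rotation matrix whose columns are the frame's x, y, z axes.
In Python, from rig import env gives the robot as it stands. The module is installed in compiled form; this text tells all that it offers.
- The arm moves only by the tool step_arm, never from a script. Its argument "deltas" is a list of rows, each a list of 7 numbers: the closure, from -1 (fully open) to 1 (shut), then the shift along the tool's x, y, z as a fraction of full scale, then the turn, a rotation vector about the tool's x, y, z as a fraction of full scale. A call has exactly 8 rows; each row shifts and turns the commanded pose from where the row before left it, along the tool's axes as they then stand; what a row does not reach is not made up. Full scale, the value 1, is 300 mm for a shift and 90 degrees for a turn. A row lasts 1/10 s, in which the tool goes at most 50 mm and 8.59 degrees, less where a joint would pass 70% of its speed; a pose out of reach is approached as far as the arm can. A call with a number of a shift or a turn outside -1 to 1 is refused whole. A call with a gripper value outside its range is refused whole. The fingers move at their own pace and stop on an object; "squeeze" is the grip in N (left out, the last holds). Time passes only in rows, so rows that do not move let the fingers close, or fill a call up. It gives the time, the measured TCP pose, the force and the opening at its end, in the units of the state.
- env.sense(): the state, without advancing time (a new reading comes with each control period).
- env.snapshot(name): name is "side" or "top" or "wrist"; returns (picture, depth): 384x512x3 uint8, red, green, blue; 384x512 float32, mm along the optical axis (not along the pixel's ray), 0 where there is no reading.
- env.get_calibration(name): a dict with "K" (3x3 intrinsics, pixels), "extrinsics" (4x4, takes a point from camera to world coordinates); the wrist camera has in their place "T_tool_cam" (4x4, takes a point from camera to tool coordinates, whose origin is the TCP and whose axes are the tool frame's). Camera axes: x right, y up, looking along -z (the intrinsics and any distortion apply to the point x, -y, -z); pixel columns grow to the right and rows downward; lengths in mm; the calibration is good to about 2 mm. A picture is of the moment at which its call begins: read the wrist's pose just before it. get_calibration takes no time and is no camera call.
- env.job_done(): hands the job in, once; it reports no verdict.
The state is a dict: "time_s": time; "q": joint angles; "dq": joint speeds; "joint_torque": joint torques, N m; "tcp_pos": TCP position; "ee_rot": TCP orientation; "contact_force": force on the tool from outside, world axes, zero at the start; "torque": the same for the moment, N m; "opening": finger opening in mm.
Only numpy, scipy, OpenCV 4.12 (cv2) and the standard library are available. Lean on these libraries where they do the work, as an engineer would, in place of code of your own. Each camera call takes 0.05 s, during which the arm holds its last target.

### The job

Loosen the screw gland on the lid of the titration vessel by hand, a good quarter turn anticlockwise, then draw the pH electrode straight up out of the lid without knocking its glass bulb. Hold it up before the inspection camera, head uppermost, with the bulb at the camera's focus point and the shaft square to the line of sight, parallel to the upright edge of the camera's picture; finish while still holding it there, still and touching nothing else. Do not knock the camera, and leave the beaker, the bottle and the jar where they stand.

Things in the scene. Friction and masses are not known exactly. Their poses are not given: they have to be found in the camera images.
- titration_stand: Fixed titration stand. Origin on the table below the axis of vessel and gland; z up. White base x -65 to 125 mm, y +-65 mm, 32 mm high; on it a glass vessel with a grey lid, 88 mm across, top 124 mm above the table, three 5 mm stoppers 31 mm off the axis. A 12 mm steel rod at x = +100 mm reaches 175 mm above the table.
- gland_nut (a joint): Turn of the gland nut, a black ribbed screw ring, 36 mm across, 18 mm high, its top 159.5 mm above the table. 0 = tight; grows anticlockwise seen from above (loosening), stop at 2.2 rad. It stays on the neck and where it is left; 0.12 N m turns it. Tight, its clamping ring grips the shaft (about 40 N to pull); from 0.7 rad it is free. Starts at 0 to 0.2.
- gland (a point): Centre of the gland nut's top face, 159.5 mm above the table, on the electrode's axis. The nut surrounds a white neck in the middle of the lid, 27 mm across, bore 16 mm, top 160 mm above the table. The electrode's head sticks up 32 mm through the nut.
- electrode: Loose pH electrode, no cable, about 52 g, upright in the gland. Origin on its axis under the flange, which rests on the neck (160 mm above the table); z towards the head. Upwards: grey flange 23 mm across, 4 mm high; grey head 18 mm across from 4 to 26 mm (grip here); steel plug 11 mm across up to 32 mm. Downwards: glass shaft 12 mm across to 97 mm, then the bulb; tip at 105 mm.
- bulb: Round glass bulb, 10 mm across, at the electrode's lower end. Origin at its centre, on the axis, 100 mm below the electrode's origin. Fragile.
- camera_stand: Fixed camera stand. Origin on the table roughly below the focus point; the camera is on the +x side, looking to -x and down. Foot plate x -60 to 210 mm, y +-80 mm, 12 mm high; post 22 mm thick, 290 mm high at x = 190 mm; tilt pivot at x = 150 mm, 225 mm above the table. White camera body 46 mm square. It is tilted down by 15 to 34 degrees, varying; a friction joint holds it.
- lens (a point): Centre of the front face of the camera's black lens and ring light (56 mm across), 85 mm from the tilt pivot. Same axes as focus.
- focus (a point): Focus point in the air: on the line of sight, 80 mm in front of the lens's front face, 125 to 185 mm above the table. x runs along the line of sight back to the lens, y is level, z is the upright edge of the camera's picture (square to the line of sight; its top leans away from the camera by the camera's tilt). The bulb's centre belongs here, the shaft along z.
- beaker: Glass beaker, 66 mm across, 85 mm high, on the table. Origin under its centre.
- amber_bottle: Closed amber bottle, 60 mm across, 115 mm high. Origin under its centre.
- jar: Closed white jar, 64 mm across, 75 mm high. Origin under its centre.

How it is judged:
By the outcome, as a careful person would: the job done as asked, in the order asked, and still so for the second after the job is handed in, while the arm keeps its last pose, push and grip.
It also fails if it takes over 48 s, if anything falls off the work surface, if the arm or the gripper's body presses on something with over 40 N, if the wrist force passes 120 N, or if a joint passes its speed limit or range.

## Working session

There is one attempt and no reset: what is moved stays moved. The work goes in short steps, Python scripts to look and compute and a tool call to move; the robot and the scene stay as the last step left them, time stands still between calls to the robot, and variables do not carry over. Pictures are saved under pics/ and viewed, and the job is handed in when it is done.

Besides the shell and the picture viewer there is one more tool, called after ">>>" as name(argument=value, ...) on one line, values as JSON. step_arm: Moves the arm, as the interface text tells. Shift numbers are shares of 300 mm and turn numbers shares of 90 degrees, none past 1 either way. Its arguments: {"type":"object","properties":{"deltas":{"type":"array"},"squeeze":{"type":"number"}},"required":["deltas"]}

```bash
mkdir -p pics; ls
cat > h.py <<'E'
import numpy as np, cv2, json
from rig import env
def snap(name,fn):
    s=env.sense()
    p,d=env.snapshot(name); c=env.get_calibration(name)
    if 'extrinsics' in c: T=np.array(c['extrinsics'])
    else:
        A=np.eye(4);A[:3,:3]=np.array(s['ee_rot']).reshape(3,3);A[:3,3]=s['tcp_pos'];T=A@np.array(c['T_tool_cam'])
    cv2.imwrite('pics/'+fn+'.png',p[:,:,::-1]); np.savez('pics/'+fn+'.npz',p=p,d=d,T=T,K=np.array(c['K']))
    return p,d,T,np.array(c['K'])
def load(fn):
    z=np.load('pics/'+fn+'.npz'); return z['p'],z['d'],z['T'],z['K']
def pts(d,T,K):
    v,u=np.mgrid[:d.shape[0],:d.shape[1]]
    x=(u-K[0,2])/K[0,0]*d; y=(v-K[1,2])/K[1,1]*d
    P=np.stack([x,-y,-d],-1)
    return P@T[:3,:3].T+T[:3,3]
def ray(u,v,T,K):
    r=np.array([(u-K[0,2])/K[0,0],-(v-K[1,2])/K[1,1],-1]); return T[:3,3],T[:3,:3]@r
def onplane(u,v,T,K,z):
    o,r=ray(u,v,T,K); return o+r*(z-o[2])/r[2]
E
python3 - <<'E'
from h import *
s=env.sense();print(s)
for n in ['side','top','wrist']:
    p,d,T,K=snap(n,n+'0');c=env.get_calibration(n);print(n,{k:v for k,v in c.items()},)
E
```

```text
pics
{'time_s': 0.0, 'q': array([ 9.75907946e-01,  1.59083655e-01,  1.59825346e+00,  1.00861152e-05,
        1.38617634e+00, -2.10085655e-01]), 'dq': array([-0.00041251,  0.00037146,  0.00024325,  0.00103518, -0.00054505,
       -0.00038699]), 'joint_torque': array([-3.38163873e-04, -3.96004021e+01, -3.31419539e+01, -4.22993699e-04,
        8.64024652e-03, -9.25931545e-06]), 'tcp_pos': array([215.51356132, 532.4499947 , 238.28680177]), 'ee_rot': array([[ 3.75377003e-01, -1.08466317e-03, -9.26871582e-01],
       [ 9.26870317e-01, -1.58527740e-03,  3.75378346e-01],
       [-1.87650764e-03, -9.99998155e-01,  4.10265414e-04]]), 'contact_force': array([-1.0142218 ,  0.34233922, -0.45500609]), 'torque': array([-0.0195575 ,  0.03487173, -0.04445804]), 'opening': 85.45020849779712}
side {'K': array([[349.48301007,   0.        , 255.3895208 ],
       [  0.        , 349.48301007, 193.77912793],
       [  0.        ,   0.        ,   1.        ]]), 'extrinsics': array([[ 8.88025237e-01,  3.19799271e-01, -3.30362838e-01,
         2.00825743e+02],
       [-4.59466571e-01,  5.90063783e-01, -6.63863
[... 550 characters left out ...]
+01],
       [ 7.77700646e-03,  8.45682592e-02,  9.96387338e-01,
         1.31516298e+03],
       [ 0.00000000e+00,  0.00000000e+00,  0.00000000e+00,
         1.00000000e+00]])}
wrist {'K': array([[278.00521783,   0.        , 259.46932301],
       [  0.        , 278.00521783, 190.32665777],
       [  0.        ,   0.        ,   1.        ]]), 'T_tool_cam': array([[ 9.99999940e-01,  3.15339056e-04, -1.45079342e-04,
        -1.55337510e+00],
       [-2.31646721e-04,  2.94995479e-01, -9.55498620e-01,
        -1.34572229e+02],
       [-2.58508282e-04,  9.55498596e-01,  2.94995534e-01,
         7.49962934e+01],
       [ 0.00000000e+00,  0.00000000e+00,  0.00000000e+00,
         1.00000000e+00]])}
```

View pics/side0.png

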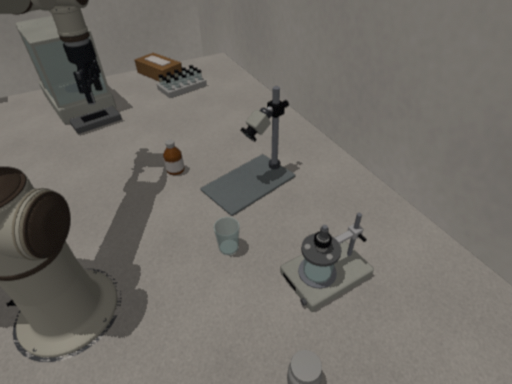

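View pics/top0.png

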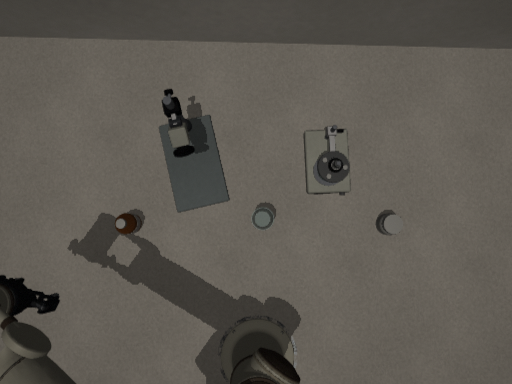

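View pics/wrist0.png

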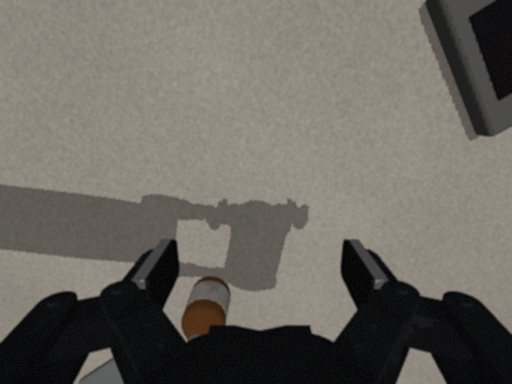

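Run:
```python
from h import *
p,d,T,K=load('top0')
a=cv2.resize(p[110:210,290:410],None,fx=4,fy=4,interpolation=cv2.INTER_CUBIC)
b=cv2.resize(p[80:220,140:240],None,fx=4,fy=4,interpolation=cv2.INTER_CUBIC)[:400]
p2,d2,T2,K2=load('side0')
c=cv2.resize(p2[200:310,270:385],None,fx=4,fy=4,interpolation=cv2.INTER_CUBIC)
e=cv2.resize(p2[80:215,195:305],None,fx=4,fy=4,interpolation=cv2.INTER_CUBIC)
cv2.imwrite('pics/c1.png',np.clip(np.hstack([a[:400],b])[:,:,::-1]*1.6,0,255))
h=max(c.shape[0],e.shape[0]);pad=lambda i:np.vstack([i,np.zeros((h-i.shape[0],i.shape[1],3),np.uint8)])
im=np.hstack([pad(c),pad(e)]);im=np.clip(im*1.6,0,255)[:,:,::-1];im=cv2.resize(im,None,fx=.85,fy=.85)
cv2.imwrite('pics/c2.png',im);print(im.shape)
P=pts(d,T,K)
# high points
for nm,(v0,v1,u0,u1) in {'stand':(110,210,290,360),'cam':(80,220,150,235)}.items():
    q=P[v0:v1,u0:u1].reshape(-1,3);q=q[d[v0:v1,u0:u1].ravel()>0]
    print(nm,np.percentile(q[:,2],[1,10,50,90,99,100]))
    for lo,hi in [(5,20),(25,40),(115,132),(150,165),(165,215),(215,320)]:
        m=(q[:,2]>lo)&(q[:,2]<hi)
        if m.sum()>3: print(lo,hi,m.sum(),q[m].mean(0),q[m].min(0),q[m].max(0))
```

```text
(459, 765, 3)
stand [ -6.879347    -3.67379033   1.75146534 122.23775217 162.83872142
 192.89364703]
5 20 109 [ 555.90268443 -171.33009973    9.7830863 ] [ 431.08682018 -292.89594703    5.03856347] [733.52815343 -87.6831211   19.90750274]
25 40 1693 [ 574.62705129 -184.23118015   30.92340967] [ 477.49830291 -264.38367208   25.01949325] [ 672.84966214 -124.83079555   39.65398728]
115 132 790 [ 561.96138225 -194.29294312  123.3136828 ] [ 502.66284071 -238.6055088   115.24938839] [ 658.53699069 -152.60066952  131.50546244]
150 165 118 [ 549.641149   -194.4423548   157.91385619] [ 527.15297957 -214.70911579  150.18710503] [ 646.85069019 -177.05747702  164.7012936 ]
165 215 62 [ 573.43062134 -193.38006376  180.65011688] [ 536.94881692 -203.53993263  165.15860949] [ 650.88131973 -185.17938985  192.89364703]
cam [ -6.52249936  -3.3097526    2.55623787  19.4875121  247.39874725
 293.64707461]
5 20 4074 [549.99678001 198.8619915   11.00176469] [394.79054706  82.30974539   5.00447307] [821.12480303 345.45675461  19.69787877]
25 40 30 [676.03839122 222.42566041  28.37345513] [659.13854149 216.39484912  25.12800224] [692.95294057 232.67340947  35.13387466]
115 132 6 [670.58736838 224.77141648 127.23186387] [666.56786547 223.12150738 122.30407047] [676.03494907 227.30229691 131.47187601]
150 165 4 [669.79143    226.2032905  157.26930032] [667.23739954 224.96414736 152.34373803] [672.85547168 228.21381255 164.49461642]
165 215 255 [578.40745103 206.13919506 199.43421977] [550.7429509  180.09507074 169.42700952] [690.12986761 247.03967928 214.9053422 ]
215 320 851 [639.45495622 223.80902707 237.98638753] [576.93380836 190.51032918 215.05667074] [720.45736862 255.52552621 293.64707461][ WARN:0@0.752] global loadsave.cpp:1063 imwrite_ Unsupported depth image for selected encoder is fallbacked to CV_8U.
```

View pics/c1.png

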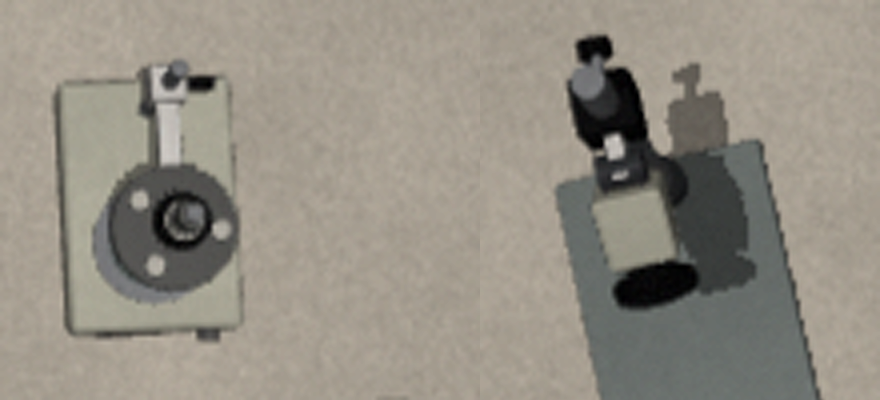

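View pics/c2.png

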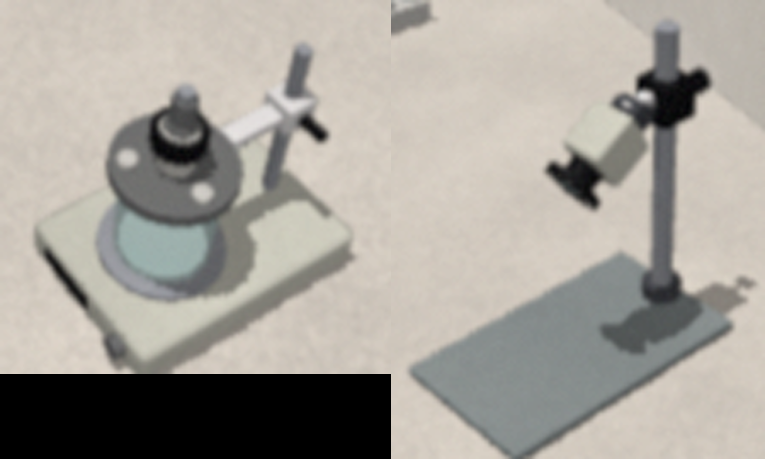

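```bash
cat >> h.py <<'E'
from scipy.spatial.transform import Rotation as Ro
def Rdown(az):
    c,s=np.cos(az),np.sin(az); return np.array([[c,0,-s],[s,0,c],[0,-1,0]],float)
def plan(p0,R0,p1,R1,n,clos,m=None):
    """rows: linear, constant; printed as tool-frame fractions"""
    rv=Ro.from_matrix(np.array(R0).T@R1).as_rotvec()
    out=[]
    for i in range(n):
        R=R0@Ro.from_rotvec(rv*i/n).as_matrix()
        d=R.T@(np.array(p1)-p0)/n/300
        out.append([clos]+[round(x,4) for x in d]+[round(x,4) for x in rv/n/(np.pi/2)])
    for i in range(0,n,8): print(json.dumps(out[i:i+8]))
    sim(p0,R0,out)
def sim(p,R,rows):
    p=np.array(p,float);R=np.array(R)
    for r in rows:
        p=p+R@np.array(r[1:4])*300; R=R@Ro.from_rotvec(np.array(r[4:])*np.pi/2).as_matrix()
    print('end',p.round(2),R.round(4).tolist())
E
python3 - <<'E'
from h import *
p,d,T,K=load('top0')
hsv=cv2.cvtColor(p,cv2.COLOR_RGB2HSV)
print(p[190,200],p[200,190],p[150,310],p[188,320],p[300,300])
P=pts(d,T,K)
# foot plate: height ~12 and bluish
m=((p[:,:,2].astype(int)-p[:,:,0])>-2)&(np.arange(512)[None]>150)&(np.arange(512)[None]<240)&(np.arange(384)[:,None]>100)&(np.arange(384)[:,None]<220)
m=cv2.morphologyEx(m.astype(np.uint8),cv2.MORPH_OPEN,np.ones((5,5)))
cs,_=cv2.findContours(m,0,2);c=max(cs,key=cv2.contourArea)
r=cv2.minAreaRect(c);print(r)
B=cv2.boxPoints(r);W=np.array([onplane(u,v,T,K,12) for u,v in B]);print(W)
for i in range(4): e=W[(i+1)%4]-W[i];print(np.linalg.norm(e),np.degrees(np.arctan2(e[1],e[0])))
print('ctr',W.mean(0))
# base of titration
m=((P[:,:,2]>24)&(P[:,:,2]<40)&(np.arange(512)[None]>290)&(np.arange(512)[None]<360))
# lid circle
m=((P[:,:,2]>115)&(P[:,:,2]<135)&(p.max(2)<110)&(np.arange(512)[None]>290)&(np.arange(512)[None]<360)).astype(np.uint8)
cs,_=cv2.findContours(m,0,1);c=max(cs,key=cv2.contourArea);(u,v),rr=cv2.minEnclosingCircle(c);print('lid',u,v,rr,onplane(u,v,T,K,124)); e=cv2.fitEllipse(cv2.convexHull(c));print(e,onplane(*e[0],T,K,124))
m=((p.max(2)<40)&(abs(np.arange(512)[None]-336)<12)&(abs(np.arange(384)[:,None]-165)<12)).astype(np.uint8)
cs,_=cv2.findContours(m,0,1);c=max(cs,key=cv2.contourArea);e=cv2.fitEllipse(cv2.convexHull(c));print('nut',e,onplane(*e[0],T,K,159.5))
s=env.sense()
plan(s['tcp_pos'],s['ee_rot'],[450,190,420],Rdown(np.radians(-90)),24,-1)
E
```

```text
[68 72 70] [68 72 70] [104 103  92] [105 104  93] [101  96  88]
((193.39413452148438, 162.97381591796875), (87.68292236328125, 52.829261779785156), 77.31961059570312)
[[672.72959619 315.82447383  12.        ]
 [712.11937539 160.9964869   12.        ]
 [453.26248997  95.47875433  12.        ]
 [415.32854805 248.00554891  12.        ]]
159.76000826466938 -75.72619632586678
267.01958806739617 -165.7964905580421
157.17317523763427 103.96630580528586
266.1854732329458 14.760591816887972
ctr [563.3600024  205.07631599  12.        ]
lid 332.5 154.0 28.35940170288086 [ 580.4545838  -194.24331652  124.        ]
((332.9539794921875, 154.66392517089844), (34.7859992980957, 58.49724197387695), 179.908203125) [ 578.63072752 -195.51156473  124.        ]
nut ((334.8122863769531, 164.71620178222656), (15.103065490722656, 15.29501724243164), 30.682382583618164) [ 545.75023206 -194.40706605  159.5       ]
[[-1, -0.0319, -0.0252, -0.048, 0.0001, 0.0731, -0.0], [-1, -0.0262, -0.0252, -0.0514, 0.0001, 0.0731, -0.0], [-1, -0.0201, -0.0252, -0.054, 0.0001, 0.0731, -0.0], [-1, -0.0138, -0.0252, -0.056, 0.00
[... 494 characters left out ...]
731, -0.0], [-1, 0.0454, -0.0252, -0.0355, 0.0001, 0.0731, -0.0], [-1, 0.0492, -0.0252, -0.0301, 0.0001, 0.0731, -0.0], [-1, 0.0523, -0.0252, -0.0242, 0.0001, 0.0731, -0.0]]
[[-1, 0.0547, -0.0252, -0.0181, 0.0001, 0.0731, -0.0], [-1, 0.0564, -0.0252, -0.0117, 0.0001, 0.0731, -0.0], [-1, 0.0574, -0.0252, -0.0051, 0.0001, 0.0731, -0.0], [-1, 0.0576, -0.0252, 0.0015, 0.0001, 0.0731, -0.0], [-1, 0.0571, -0.0252, 0.0081, 0.0001, 0.0731, -0.0], [-1, 0.0558, -0.0252, 0.0146, 0.0001, 0.0731, -0.0], [-1, 0.0537, -0.0252, 0.0209, 0.0001, 0.0731, -0.0], [-1, 0.051, -0.0252, 0.0269, 0.0001, 0.0731, -0.0]]
end [450.22 190.05 419.6 ] [[0.001, -0.0003, 1.0], [-1.0, 0.0014, 0.001], [-0.0014, -1.0, -0.0003]]
```

>>> step_arm(deltas=[[-1, -0.032, -0.025, -0.048, 0, 0.073, 0], [-1, -0.026, -0.025, -0.051, 0, 0.073, 0], [-1, -0.02, -0.025, -0.054, 0, 0.073, 0], [-1, -0.014, -0.025, -0.056, 0, 0.073, 0], [-1, -0.007, -0.025, -0.057, 0, 0.073, 0], [-1, -0.001, -0.025, -0.058, 0, 0.073, 0], [-1, 0.006, -0.025, -0.057, 0, 0.073, 0], [-1, 0.012, -0.025, -0.056, 0, 0.073, 0]])

```text
time_s: 0.95
tcp_pos: [293.9, 418.2, 299.2]
ee_rot: [[0.965, -0.001, -0.261], [0.261, -0.0, 0.965], [-0.001, -1.0, -0.0]]
contact_force: [0.2, -0.5, 0.1]
opening: 85.5
```

>>> step_arm(deltas=[[-1, 0.019, -0.025, -0.055, 0, 0.073, 0], [-1, 0.025, -0.025, -0.052, 0, 0.073, 0], [-1, 0.031, -0.025, -0.049, 0, 0.073, 0], [-1, 0.036, -0.025, -0.045, 0, 0.073, 0], [-1, 0.041, -0.025, -0.04, 0, 0.073, 0], [-1, 0.045, -0.025, -0.035, 0, 0.073, 0], [-1, 0.049, -0.025, -0.03, 0, 0.073, 0], [-1, 0.052, -0.025, -0.024, 0, 0.073, 0]])

```text
time_s: 1.75
tcp_pos: [372.3, 304.5, 359.3]
ee_rot: [[0.794, -0.001, 0.608], [-0.608, -0.0, 0.794], [-0.0, -1.0, -0.001]]
contact_force: [0.4, 0.4, 0.3]
opening: 85.7
```

>>> step_arm(deltas=[[-1, 0.055, -0.025, -0.018, 0, 0.073, 0], [-1, 0.056, -0.025, -0.012, 0, 0.073, 0], [-1, 0.057, -0.025, -0.005, 0, 0.073, 0], [-1, 0.058, -0.025, 0.002, 0, 0.073, 0], [-1, 0.057, -0.025, 0.008, 0, 0.073, 0], [-1, 0.056, -0.025, 0.015, 0, 0.073, 0], [-1, 0.054, -0.025, 0.021, 0, 0.073, 0], [-1, 0.051, -0.025, 0.027, 0, 0.073, 0]])

```text
time_s: 2.55
tcp_pos: [451.2, 190.6, 419.3]
ee_rot: [[-0.0, -0.001, 1.0], [-1.0, -0.0, -0.0], [0.0, -1.0, -0.001]]
contact_force: [0.1, -0.5, 0.2]
opening: 85.5
```

Run:
```python
from h import *
s=env.sense();print(s['time_s'],s['q'],s['dq'].round(3),s['tcp_pos'],s['ee_rot'])
p,d,T,K=snap('wrist','w1')
P=pts(d,T,K);print(d.min(),d.max()); print(P[::48,::64,2].round(0))
```

```text
2.55 [ 1.52476492e-01 -1.16991332e-01  1.52779814e+00  8.87445613e-06
  1.73141007e+00  1.72330923e+00] [-0.332  0.101 -0.236  0.     0.136  0.809] [451.15799329 190.63915089 419.27070244] [[-3.49669886e-05 -6.18312496e-04  9.99999808e-01]
 [-9.99999996e-01 -8.61525406e-05 -3.50202644e-05]
 [ 8.61741776e-05 -9.99999805e-01 -6.18309481e-04]]
0.0 740.0298
[[ -0.   1.   1.  -1.  12.  -0.  -1.  -1.]
 [  0.  -1.   1.   2. 215.   0.   2.  29.]
 [ -1.   0.   0.   1.  12.  -1.  -0. 554.]
 [ -2.  -0.   0.  -1.  12.   0.  -2.   1.]
 [  2.   1.   1.  -1.  -1.  -0.  86.  -0.]
 [ -1.  -1.  -1.  -2.  -1.  -1.   1.   1.]
 [ 18.   1. 468.  -2.  -1.  -1. 469.  -1.]
 [ -3. 480. 495.  -1. 489. 487. 495. 480.]]
```

View pics/w1.png

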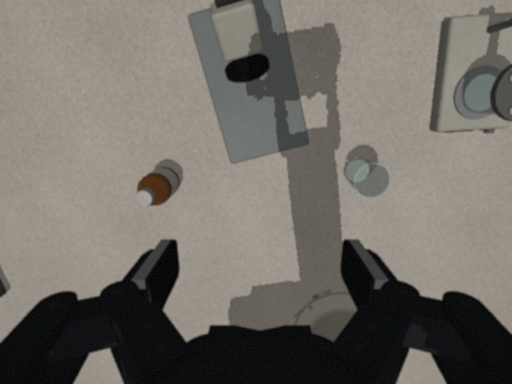

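```bash
cat > cam.py <<'E'
from h import *
import sys
def ana(fn,box):
    p,d,T,K=load(fn);P=pts(d,T,K);v0,v1,u0,u1=box
    p=p[v0:v1,u0:u1].astype(int);P=P[v0:v1,u0:u1];d=d[v0:v1,u0:u1]
    body=(d>0)&(P[...,2]>160)&(P[...,2]<300)&(p.max(2)>85)
    lens=(d>0)&(P[...,2]>150)&(P[...,2]<300)&(p.max(2)<25)
    bm=cv2.erode(body.astype(np.uint8),np.ones((3,3)))>0
    q=P[bm];c=q.mean(0)
    for _ in range(4):
        U,S,V=np.linalg.svd(q-c,full_matrices=False);n=V[2]*np.sign(V[2][2]);r=(q-c)@n
        k=abs(r)<4; q=q[k];c=q.mean(0)
    print(fn,'plane n',n.round(4),'n pts',len(q),'rms',r.std(),'c',c,'tilt',np.degrees(np.arccos(n[2])),'az of n',np.degrees(np.arctan2(n[1],n[0])))
    # edges of body mask in-plane: minAreaRect of rays on the plane
    cs,_=cv2.findContours(body.astype(np.uint8),0,1);cc=max(cs,key=cv2.contourArea)
    cc=cv2.convexHull(cc)
    W=[]
    for (u,v) in cc[:,0]:
        o,rr=ray(u+u0,v+v0,T,K);W.append(o+rr*((c-o)@n)/(rr@n))
    print('hull W',np.array(W).round(0)[::3].tolist())
    L=P[lens];print('lens',len(L),L.mean(0),L.min(0),L.max(0))
    return n,c,np.array(W),L
if __name__=='__main__':
    n,c,W,L=ana('w1',(0,90,205,285))
E
python3 cam.py
python3 - <<'E'
from h import *
p,d,T,K=load('w1')
cv2.imwrite('pics/w1c.png',np.clip(cv2.resize(p[0:100,190:300],None,fx=6,fy=6,interpolation=cv2.INTER_CUBIC)[:,:,::-1].astype(float)*1.6,0,255).astype(np.uint8))
E
```

```text
w1 plane n [-0.4977 -0.1219  0.8587] n pts 1728 rms 1.070498262491178 c [599.96159211 214.05640472 228.39832754] tilt 30.82789142264443 az of n -166.2341394737709
hull W [[624.0, 197.0, 240.0], [586.0, 189.0, 217.0], [573.0, 223.0, 214.0], [581.0, 231.0, 220.0], [619.0, 236.0, 243.0]]
lens 824 [567.57447934 203.6103919  197.17706789] [553.61226307 178.81746423 170.23917476] [585.62749088 230.37314672 208.02482734]
```

View pics/w1c.png

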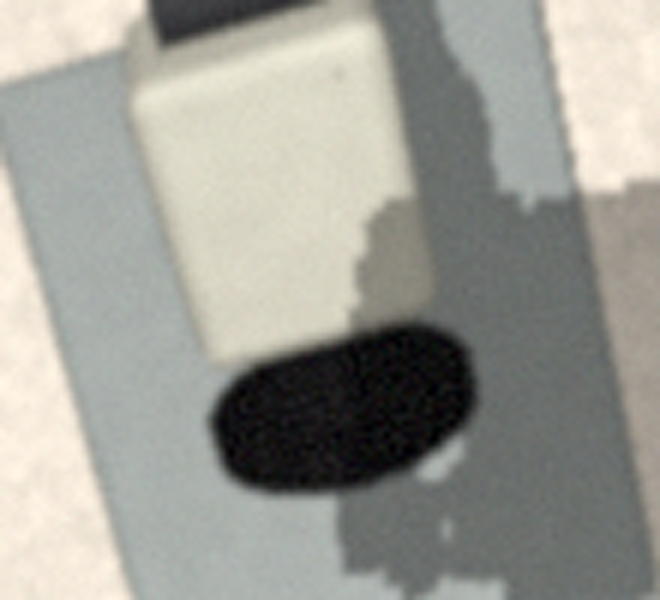

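```bash
cat > foc.py <<'E'
from h import *
from cam import ana
p,d,T,K=load('w1')
n,c,W,L=ana('w1',(0,90,205,285))
# foot plate yaw in wrist image
pi=p.astype(int)
m=((pi[:,:,2]-pi[:,:,0]>-3)).astype(np.uint8);m[:, :185]=0;m[:,315:]=0;m[170:]=0
m=cv2.morphologyEx(m,cv2.MORPH_OPEN,np.ones((5,5)))
cs,_=cv2.findContours(m,0,1);cc=max(cs,key=cv2.contourArea)[:,0]
Wp=np.array([onplane(u,v,T,K,12) for u,v in cc])
for yaw in np.radians([13,13.5,14,14.5,15]):
    e=np.array([np.cos(yaw),np.sin(yaw)]);l=np.array([-e[1],e[0]])
    s=Wp[:,:2]@e;t=Wp[:,:2]@l
    print(np.degrees(yaw),'front edge',np.percentile(s,[0,1,3]),'lat',np.percentile(t,[0,1,3,10,90,97,99,100]), 'spread', np.std(t[t>np.median(t)]))
yaw=np.arctan2(-n[1],-n[0]);print('yaw',np.degrees(yaw))
ex=np.array([np.cos(yaw),np.sin(yaw),0]);lat=np.array([-ex[1],ex[0],0]);ax=np.cross(lat,n)  # along axis
if ax@ex<0: ax=-ax
# top-face points width in slices
P=pts(d,T,K);box=np.zeros(d.shape,bool);box[0:90,205:285]=1
mm=box&(p.max(2)>60)&(abs((P-c)@n)<3.5)&(P[...,2]>190)
q=P[mm]-c;s=q@ax;t=q@lat
for a in range(-40,45,6):
    k=(s>=a)&(s<a+6)
    if k.sum()>20: print(a,k.sum(),np.percentile(t[k],[0.5,2,98,99.5]).round(1))
print('ax',ax,'s range',np.percentile(s,[1,99]))
q=L-c;print('lens lat',np.percentile(q@lat,[1,50,99]),'ax',np.percentile(q@ax,[0,1,5,50,99]),'n',np.percentile(q@n,[1,99]))
E
python3 foc.py
```

```text
w1 plane n [-0.4977 -0.1219  0.8587] n pts 1728 rms 1.070498262491178 c [599.96159211 214.05640472 228.39832754] tilt 30.82789142264443 az of n -166.2341394737709
hull W [[624.0, 197.0, 240.0], [586.0, 189.0, 217.0], [573.0, 223.0, 214.0], [581.0, 231.0, 220.0], [619.0, 236.0, 243.0]]
lens 824 [567.57447934 203.6103919  197.17706789] [553.61226307 178.81746423 170.23917476] [585.62749088 230.37314672 208.02482734]
13.0 front edge [461.34511399 461.98818682 462.84281326] lat [-10.30652595  -9.29578497  -8.52575235  -6.46146385 148.96636443
 150.770568   151.34891492 152.00621283] spread 22.90395852110354
13.5 front edge [462.47101956 463.02536226 463.60517225] lat [-14.48320246 -13.58044801 -12.88738105 -11.53875945 143.54084337
 144.76462529 145.20609021 145.77724245] spread 22.85725867148803
14.0 front edge [463.56170617 463.75924568 464.17046815] lat [-18.65877603 -17.89571343 -17.43479545 -16.64863874 137.9844555
 138.80465394 139.2597827  139.53717057] spread 22.823844280671313
14.500000000000002 front edge [463.70052376 464.24352778 464.67263991] lat [-22.88891072 -22.70225451 -22.44550795 -21.85995007 132.58701791
 133.16273831 133.40177059 133.69662306] spread 22.81202828942008
14.999999999999998 front edge [463.52700893 464.28242394 465.02776989] lat [-29.07948968 -28.38114165 -28.0206335  -27.14510682 127.33511585
 128.1527699  128.55316275 129.07790661] spread 22.821730697013866
yaw 13.765860526229096
-28 205 [-23.5 -22.5  19.5  20.3]
-22 231 [-23.6 -23.   19.5  20.1]
-16 245 [-23.8 -23.   19.9  20.6]
-10 253 [-23.5 -22.9  19.8  20.7]
-4 261 [-23.2 -22.6  19.8  20.4]
2 280 [-23.1 -22.5  20.   21.1]
8 298 [-23.5 -22.9  20.5  21.3]
14 318 [-23.  -22.1  19.8  20.8]
ax [0.83404514 0.20433427 0.51246094] s range [-28.54110407  19.32230673]
lens lat [-26.86130329  -2.53783179  22.28827354] ax [-53.4847628  -52.74009783 -51.51953242 -46.90022913 -33.12366423] n [-35.84701634   4.4497437 ]
```

>>> step_arm(deltas=[[-1, 0.1, 0.02, 0.035, 0, 0, 0], [-1, 0.145, 0.03, 0.035, 0, 0, 0], [-1, 0.145, 0.03, 0.035, 0, 0, 0], [-1, 0.145, 0.03, 0.035, 0, 0, 0], [-1, 0.145, 0.035, 0.035, 0, 0, 0], [-1, 0.145, 0.035, 0.035, 0, 0, 0], [-1, 0.145, 0.035, 0.035, 0, 0, 0], [-1, 0.145, 0.035, 0.035, 0, 0, 0]])

```text
time_s: 3.4
tcp_pos: [536.5, -144.3, 343.5]
ee_rot: [[0.006, -0.0, 1.0], [-1.0, 0.0, 0.006], [-0.0, -1.0, -0.0]]
contact_force: [-0.2, 1.2, 0.1]
opening: 85.6
```

>>> step_arm(deltas=[[-1, 0.145, 0.035, 0.035, 0, 0, 0], [-1, 0.022, 0.03, 0.001, 0, 0, 0], [-1, 0, 0.03, 0, 0, 0, 0], [-1, 0, 0.03, 0, 0, 0, 0], [-1, 0, 0.03, 0, 0, 0, 0], [-1, 0, 0.02, 0, 0, 0, 0], [-1, 0, 0.01, 0, 0, 0, 0], [-1, 0, 0, 0, 0, 0, 0]])

```text
time_s: 4.2
tcp_pos: [547.5, -192.2, 288.5]
ee_rot: [[0.006, -0.0, 1.0], [-1.0, 0.0, 0.006], [-0.0, -1.0, -0.0]]
contact_force: [-0.5, 0.6, 0.2]
opening: 85.1
```

Run:
```python
from h import *
s=env.sense();print(s['time_s'],s['q'],s['dq'].round(3),s['tcp_pos'],s['ee_rot'])
p,d,T,K=snap('wrist','w2')
P=pts(d,T,K)
hi=(d>0)&(P[...,2]>187)&(P[...,2]<197)&(abs(P[...,0]-546)<30)&(abs(P[...,1]+194)<30)
print('plug top',hi.sum(),P[hi].mean(0) if hi.any() else '')
ri=(d>0)&(P[...,2]>154)&(P[...,2]<164)&(abs(P[...,0]-546)<40)&(abs(P[...,1]+194)<40)
print(ri.sum(),P[ri].mean(0),P[ri].min(0),P[ri].max(0))
v,u=np.where(hi);print(u.mean(),v.mean())
f=(d>0)&(P[...,2]>s['tcp_pos'][2]-15)
t=(P[f]-s['tcp_pos'])@s['ee_rot'];print('finger y max',np.percentile(t[:,1],[99,99.9,100]))
```

```text
4.2 [-5.45824119e-01  1.43262639e-01  1.51685969e+00 -7.22131657e-06
  1.48189410e+00  1.01941707e+00] [-0.007 -0.001 -0.018  0.001  0.005 -0.001] [ 547.46144522 -192.23331715  288.53179127] [[ 5.55571585e-03 -3.65930880e-04  9.99984500e-01]
 [-9.99984544e-01  2.13841415e-04  5.55579435e-03]
 [-2.15871137e-04 -9.99999910e-01 -3.64737182e-04]]
plug top 147 [ 546.72490961 -199.27302061  191.22724478]
610 [ 550.48983931 -199.34064749  159.28459826] [ 526.99042672 -218.13989809  154.06658984] [ 564.96236527 -180.24831148  163.99233384]
265.8503401360544 194.82993197278913
finger y max [-12.00978384  -6.09416921  -4.55817446]
```

View pics/w2.png

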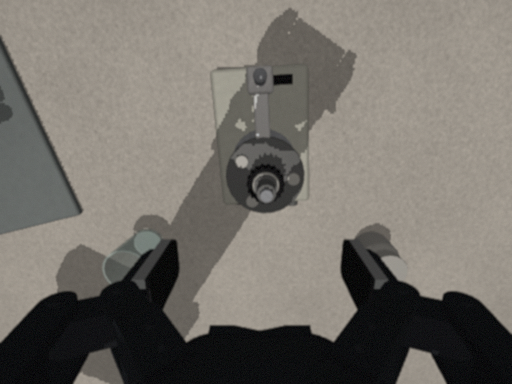

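Run:
```python
from h import *
p,d,T,K=load('w2');P=pts(d,T,K)
print(T)
hi=(d>0)&(P[...,2]>187)&(P[...,2]<197)&(abs(P[...,0]-546)<30)&(abs(P[...,1]+194)<30)
v,u=np.where(hi);print(d[hi].mean(),u.min(),u.max(),v.min(),v.max(),P[hi].min(0),P[hi].max(0))
print(onplane(265.85,194.83,T,K,192))
# foot of lid: circle fit, dark region at z 124
m=((d>0)&(P[...,2]>119)&(P[...,2]<130)&(abs(P[...,0]-546)<60)&(abs(P[...,1]+194)<60)).astype(np.uint8)
cs,_=cv2.findContours(m,0,1);c=max(cs,key=cv2.contourArea);print('lid',cv2.minEnclosingCircle(c));(a,b),r=cv2.minEnclosingCircle(c);print(onplane(a,b,T,K,124),r*2)
# side
p,d,T,K=snap('side','s1');P=pts(d,T,K)
for lo,hi_,nm in [(187,197,'plug'),(120,128,'lid')]:
    hi=(d>0)&(P[...,2]>lo)&(P[...,2]<hi_)&(abs(P[...,0]-546)<50)&(abs(P[...,1]+196)<50)
    if hi.any(): print('side',nm,hi.sum(),P[hi].mean(0),P[hi].min(0),P[hi].max(0))
p,d,T,K=load('top0');P=pts(d,T,K)
for lo,hi_,nm in [(187,197,'plug'),(119,128,'lid')]:
    hi=(d>0)&(P[...,2]>lo)&(P[...,2]<hi_)&(abs(P[...,0]-546)<50)&(abs(P[...,1]+196)<50)
    print('top',nm,hi.sum(),P[hi].mean(0),P[hi].min(0),P[hi].max(0))
```

```text
[[ 5.29862829e-03  9.56121843e-01  2.92921399e-01  6.21856204e+02]
 [-9.99985961e-01  5.05077067e-03  1.60248362e-03 -1.93272562e+02]
 [ 5.26907802e-05 -2.92925778e-01  9.56135182e-01  4.23078782e+02]
 [ 0.00000000e+00  0.00000000e+00  0.00000000e+00  1.00000000e+00]]
243.69858 257 273 186 201 [ 541.0902094  -205.72299131  187.00320594] [ 553.60750386 -191.48386773  193.55069644]
[ 546.97750505 -199.25620286  192.        ]
lid ((263.3302307128906, 166.63247680664062), 46.38669967651367)
[ 557.4257195  -197.86336717  124.        ] 92.77339935302734
side plug 32 [ 544.77006508 -198.12233073  191.08930095] [ 539.70493932 -204.31582045  187.22469055] [ 550.6206686  -189.87287514  194.78765319]
side lid 711 [ 540.69787353 -205.55175644  124.46237919] [ 501.86163844 -241.26959467  120.07904446] [ 595.60043578 -153.0429374   127.95656091]
top plug 16 [ 545.97063236 -196.84283221  189.99567595] [ 540.53408626 -202.79636817  187.78294908] [ 551.0771405  -189.70717515  192.89364703]
top lid 553 [ 545.2334447  -194.29263269  123.08994656] [ 502.66284071 -238.2568619   119.01058937] [ 595.11384618 -154.3840988   127.99167783]
```

View pics/s1.png

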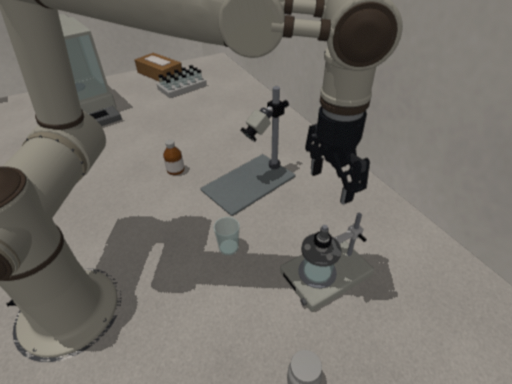

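Run:
```python
from h import *
for i in range(3):
    s=env.sense();print(s['time_s'],s['tcp_pos'],s['q'])
c=env.get_calibration('wrist');print(c['T_tool_cam'],c['K'])
print(s['ee_rot'])
```

```text
4.3 [ 547.75772483 -192.72483274  289.30442162] [-5.46279508e-01  1.43090254e-01  1.51554415e+00 -3.26945377e-05
  1.48210265e+00  1.01941285e+00]
4.3 [ 547.75772483 -192.72483274  289.30442162] [-5.46279508e-01  1.43090254e-01  1.51554415e+00 -3.26945377e-05
  1.48210265e+00  1.01941285e+00]
4.3 [ 547.75772483 -192.72483274  289.30442162] [-5.46279508e-01  1.43090254e-01  1.51554415e+00 -3.26945377e-05
  1.48210265e+00  1.01941285e+00]
[[ 9.99999931e-01  3.24658029e-04 -1.81278011e-04  1.42361418e+00]
 [-2.68333118e-04  2.92576974e-01 -9.56241937e-01 -1.34574308e+02]
 [-2.57413851e-04  9.56241920e-01  2.92577040e-01  7.43390229e+01]
 [ 0.00000000e+00  0.00000000e+00  0.00000000e+00  1.00000000e+00]] [[278.00521783   0.         259.46932301]
 [  0.         278.00521783 190.32665777]
 [  0.           0.           1.        ]]
[[ 5.10666026e-03  7.14158144e-04  9.99986706e-01]
 [-9.99986848e-01 -4.72319440e-04  5.10699830e-03]
 [ 4.75960365e-04 -9.99999633e-01  7.11736777e-04]]
```

Run:
```python
from h import *
for n,k in [('wrist','T_tool_cam'),('top','extrinsics'),('side','extrinsics')]:
    X=np.array([env.get_calibration(n)[k] for _ in range(20)])
    print(n,X[:,:3,3].mean(0),X[:,:3,3].std(0),X[:,:3,:3].std(0).max())
    print(np.array([env.get_calibration(n)['K'] for _ in range(5)])[:,0,0])
```

```text
wrist [   1.42361418 -134.57430811   74.33902294] [2.22044605e-16 5.68434189e-14 1.42108547e-14] 3.3306690738754696e-16
[278.00521783 278.00521783 278.00521783 278.00521783 278.00521783]
top [ 382.67953358   14.84296541 1315.16298176] [1.13686838e-13 0.00000000e+00 4.54747351e-13] 2.220446049250313e-16
[436.21607465 436.21607465 436.21607465 436.21607465 436.21607465]
side [ 200.82574263 -572.69735924  730.55805674] [0.00000000e+00 1.13686838e-13 1.13686838e-13] 2.220446049250313e-16
[349.48301007 349.48301007 349.48301007 349.48301007 349.48301007]
```

>>> step_arm(deltas=[[-1, 0.0085, 0.06, -0.001, 0, 0, 0], [-1, 0.0085, 0.07, 0, 0, 0, 0], [-1, 0, 0.08, 0, 0, 0, 0], [-1, 0, 0.08, 0, 0, 0, 0], [-1, 0, 0.08, 0, 0, 0, 0], [-1, 0, 0.07, 0, 0, 0, 0], [-1, 0, 0.04, 0, 0, 0, 0], [-1, 0, 0.017, 0, 0, 0, 0]])

```text
time_s: 5.1
tcp_pos: [546.9, -197.7, 138.8]
ee_rot: [[0.005, -0.001, 1.0], [-1.0, 0.001, 0.005], [-0.001, -1.0, -0.001]]
contact_force: [0.2, -0.6, 0.4]
opening: 85.5
```

Run:
```python
from h import *
s=env.sense();print(s['time_s'],s['tcp_pos'],s['contact_force'],s['opening'])
p,d,T,K=snap('wrist','w3');print(env.get_calibration('wrist')['T_tool_cam'][:3,3])
P=pts(d,T,K)
hi=(d>0)&(P[...,2]>188)&(P[...,2]<197)&(abs(P[...,0]-546)<20)&(abs(P[...,1]+194)<20)
print('plug top',hi.sum(),P[hi].mean(0),P[hi].min(0),P[hi].max(0))
```

```text
5.1 [ 546.93696432 -197.72780924  138.80832086] [ 0.2241291  -0.55473614  0.44286639] 85.4733263875699
[   1.42389347 -134.57475536   74.33964365]
plug top 635 [ 548.36132879 -199.41370022  191.24653631] [ 543.35287327 -204.90573098  188.00544776] [ 552.29317181 -193.95284467  193.37710316]
```

View pics/w3.png

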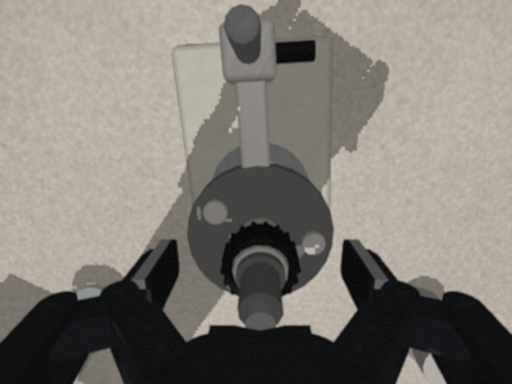

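>>> step_arm(deltas=[[1, 0, 0, 0.002, 0, 0, 0], [1, 0, 0, 0, 0, 0, 0], [1, 0, 0, 0, 0, 0, 0], [1, 0, 0, 0, 0, 0, 0], [1, 0, 0, 0, 0, 0, 0], [1, 0, 0, 0, 0, 0, 0], [1, 0, 0, 0, 0, 0, 0], [1, 0, 0, 0, 0, 0, 0]], squeeze=50)

```text
time_s: 5.95
tcp_pos: [548.5, -198.0, 141.0]
ee_rot: [[0.005, 0.001, 1.0], [-1.0, -0.001, 0.005], [0.001, -1.0, 0.001]]
contact_force: [-0.9, 1.6, 5.0]
opening: 34.3
```

Run:
```python
from h import *
s=env.sense();print(s['time_s'],s['tcp_pos'],s['contact_force'],s['torque'],s['opening'])
p,d,T,K=snap('wrist','w4')
```

```text
5.95 [ 548.46101346 -198.00144548  141.01703762] [-0.93414059  1.58770278  4.95207146] [0.32695114 0.14894523 0.14854859] 34.31536038362459
```

View pics/w4.png

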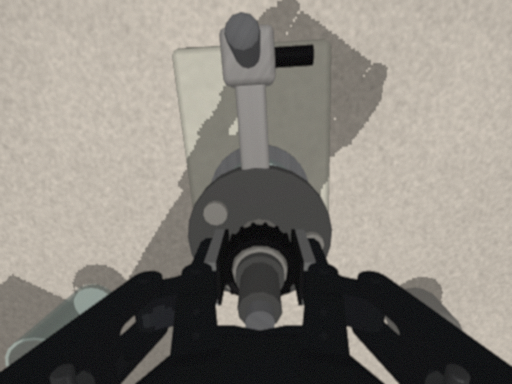

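>>> step_arm(deltas=[[1, 0, 0, 0, 0, -0.04, 0], [1, 0, 0, 0, 0, -0.07, 0], [1, 0, 0, 0, 0, -0.07, 0], [1, 0, 0, 0, 0, -0.07, 0], [1, 0, 0, 0, 0, -0.07, 0], [1, 0, 0, 0, 0, -0.07, 0], [1, 0, 0, 0, 0, -0.07, 0], [1, 0, 0, 0, 0, -0.07, 0]])

```text
time_s: 6.8
tcp_pos: [547.8, -196.7, 141.0]
ee_rot: [[0.746, -0.001, 0.666], [-0.666, 0.002, 0.746], [-0.002, -1.0, 0.001]]
contact_force: [-4.5, 7.1, 9.9]
opening: 34.5
```

>>> step_arm(deltas=[[1, 0, 0, 0, 0, -0.08, 0], [1, 0, 0, 0, 0, -0.08, 0], [1, 0, 0, 0, 0, -0.08, 0], [1, 0, 0, 0, 0, -0.08, 0], [1, 0, 0, 0, 0, -0.08, 0], [1, 0, 0, 0, 0, -0.08, 0], [1, 0, 0, 0, 0, -0.08, 0], [1, 0, 0, 0, 0, 0, 0]])

```text
time_s: 7.6
tcp_pos: [546.3, -196.2, 140.9]
ee_rot: [[0.989, -0.005, -0.149], [0.149, 0.003, 0.989], [-0.004, -1.0, 0.004]]
contact_force: [-10.7, 8.6, 13.7]
opening: 34.6
```

Run:
```python
from h import *
s=env.sense();print(s['time_s'],s['q'],s['tcp_pos'],s['ee_rot'][:,0],s['contact_force'],s['torque'],s['opening'])
p,d,T,K=snap('wrist','w5')
```

```text
7.6 [-5.53112729e-01  2.69218692e-01  1.67006570e+00  5.07399257e-04
  1.20813431e+00 -7.02828423e-01] [ 546.27755655 -196.19317026  140.93782783] [ 0.98883082  0.14898482 -0.00413942] [-10.66212874   8.55383837  13.71811805] [1.30657258 1.6484201  0.12449169] 34.57083502469987
```

View pics/w5.png

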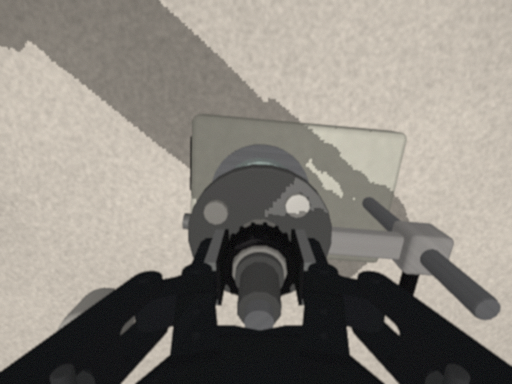

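Run:
```python
from h import *
p,d,T,K=load('w3');P=pts(d,T,K)
for v,u in [(100,252),(130,253),(155,256),(60,245),(20,240),(70,235)]: print(v,u,P[v,u])
for f in ['w4','w5']:
    p,*_=load(f); 
    cv2.imwrite('pics/%sc.png'%f,np.clip(cv2.resize(p[200:330,200:320],None,fx=4,fy=4)[:,:,::-1].astype(float)*3,0,255).astype(np.uint8))
a=cv2.imread('pics/w4c.png');b=cv2.imread('pics/w5c.png');cv2.imwrite('pics/c45.png',cv2.resize(np.hstack([a,b]),(800,433)))
```

```text
100 252 [ 623.83668156 -194.97327416  123.00465308]
130 253 [ 608.7561636  -195.46509172  123.55939865]
155 256 [ 595.35464525 -197.05316212  122.91098356]
60 245 [ 639.9693828  -192.4953165   141.87740483]
20 240 [ 646.70032502 -192.66919058  174.91823265]
70 235 [ 637.30257684 -187.08658394  129.70886759]
```

View pics/c45.png

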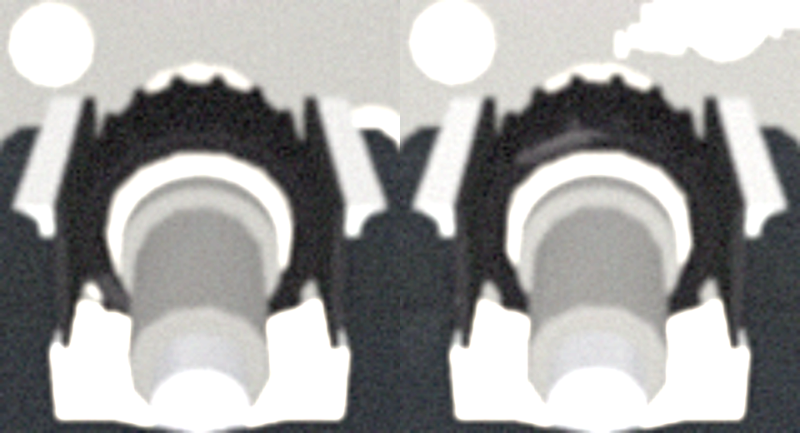

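>>> step_arm(deltas=[[-1, 0, 0, 0, 0, 0, 0], [-1, 0, 0, 0, 0, 0, 0], [-1, 0, 0, 0, 0, 0, 0], [-1, 0, -0.02, 0, 0, 0, 0], [-1, 0, -0.03, 0, 0, 0, 0], [-1, 0, -0.03, 0, 0, 0, 0], [-1, 0, -0.03, 0, 0, 0, 0], [-1, 0, 0, 0, 0, 0, 0]])

```text
time_s: 8.45
tcp_pos: [549.0, -198.7, 175.1]
ee_rot: [[0.989, 0.003, -0.146], [0.146, -0.002, 0.989], [0.003, -1.0, -0.003]]
contact_force: [-0.5, 0.2, 0.5]
opening: 85.1
```

Run:
```python
from h import *
s=env.sense();print(s['time_s'],s['tcp_pos'],s['ee_rot'],s['contact_force'],s['opening'])
p,d,T,K=snap('wrist','w6');c=env.get_calibration('wrist')['T_tool_cam'];print(c[:3,3], s['ee_rot']@c[:3,3])
P=pts(d,T,K)
R=s['ee_rot'];
X=(P-s['tcp_pos'])@R   # tool coords
hi=(d>0)&(P[...,2]>188)&(P[...,2]<197)&(abs(X[...,0])<20)&(abs(X[...,2])<20)
print('plug tool',hi.sum(),X[hi].mean(0),X[hi].min(0),X[hi].max(0),P[hi].mean(0))
nut=(d>0)&(P[...,2]>155)&(P[...,2]<163.5)&(abs(X[...,0])<25)&(abs(X[...,2])<25)
print('nut tool',nut.sum(),X[nut].min(0),X[nut].max(0))
```

```text
8.45 [ 549.03696714 -198.67010389  175.10425005] [[ 0.9893368   0.00341477 -0.14560578]
 [ 0.14561356 -0.00214927  0.98933921]
 [ 0.00306542 -0.99999186 -0.00262359]] [-0.51952813  0.23765841  0.48176684] 85.06089911440637
[  -0.81652031 -134.57392123   73.63965296] [-11.98971135  73.02493595 134.37712238]
plug tool 447 [ -3.09255077 -16.50247457   0.42846564] [ -8.33538993 -18.53483964  -6.49500345] [  2.05019501 -12.90946786   7.25649438] [ 545.85865369 -198.66105499  191.59598621]
nut tool 1494 [-22.1613876   11.56740192 -16.65866418] [16.05824762 20.10494038 18.92519159]
```

View pics/w6.png

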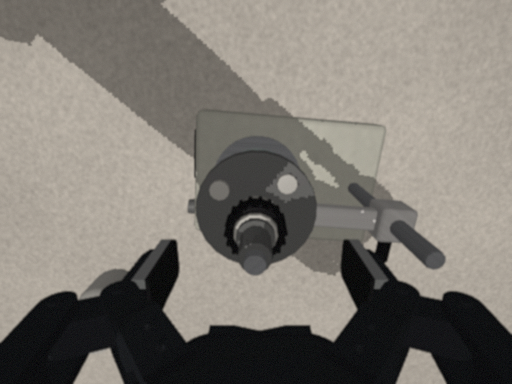

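>>> step_arm(deltas=[[-1, -0.0075, 0, 0.006, 0, 0, 0], [0, 0, 0, 0, 0, 0, 0], [1, 0, 0, 0, 0, 0, 0], [1, 0, 0, 0, 0, 0, 0], [1, 0, 0, 0, 0, 0, 0], [1, 0, 0, 0, 0, 0, 0], [1, 0, 0, 0, 0, 0, 0], [1, 0, 0, 0, 0, 0, 0]], squeeze=45)

```text
time_s: 9.3
tcp_pos: [545.5, -196.5, 172.8]
ee_rot: [[0.989, 0.0, -0.146], [0.146, -0.0, 0.989], [0.0, -1.0, -0.0]]
contact_force: [-0.2, -0.2, 0.0]
opening: 16.0
```

Run:
```python
from h import *
s=env.sense();print(s['time_s'],s['tcp_pos'],s['contact_force'],s['torque'],s['opening'])
p,d,T,K=snap('wrist','w7')
```

```text
9.3 [ 545.48559847 -196.54502968  172.75935673] [-0.23114599 -0.17154721  0.018382  ] [0.00873002 0.00111219 0.01658711] 16.028230509364395
```

View pics/w7.png

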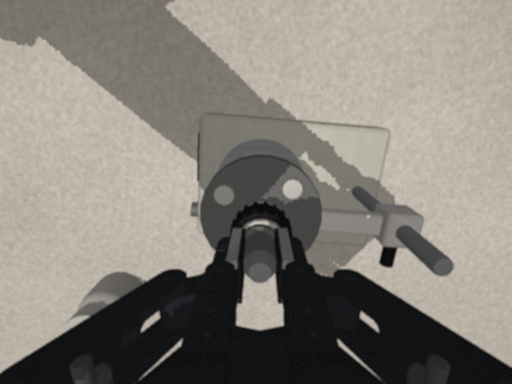

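>>> step_arm(deltas=[[1, 0, -0.01, 0, 0, 0, 0], [1, 0, -0.01, 0, 0, 0, 0], [1, 0, -0.02, 0, 0, 0, 0], [1, 0, -0.02, 0, 0, 0, 0], [1, 0, -0.02, 0, 0, 0, 0], [1, 0, -0.02, 0, 0, 0, 0], [1, 0, -0.02, 0, 0, 0, 0], [1, 0, -0.01, 0, 0, 0, 0]])

```text
time_s: 10.15
tcp_pos: [545.7, -196.7, 212.7]
ee_rot: [[0.989, 0.001, -0.146], [0.146, -0.001, 0.989], [0.001, -1.0, -0.001]]
contact_force: [0.4, -0.1, -1.6]
opening: 16.5
```

Run:
```python
from h import *
s=env.sense();print(s['time_s'],s['tcp_pos'],s['contact_force'],s['torque'],s['opening'])
p,d,T,K=snap('wrist','w8');p2,d2,T2,K2=snap('side','s8')
a=cv2.resize(p2[150:300,270:400],None,fx=3.5,fy=3.5)
b=cv2.resize(p[150:384,160:360],None,fx=1.7,fy=1.7)
h=max(a.shape[0],b.shape[0]);q=lambda i:np.vstack([i,np.zeros((h-i.shape[0],i.shape[1],3),np.uint8)])
cv2.imwrite('pics/c8.png',np.clip(np.hstack([q(a),q(b)])[:,:,::-1].astype(float)*1.5,0,255).astype(np.uint8))
```

```text
10.15 [ 545.69492336 -196.67416158  212.6739292 ] [ 0.41830517 -0.09776947 -1.57039633] [-0.04108346 -0.02703378 -0.02371479] 16.486238748683235
```

View pics/c8.png

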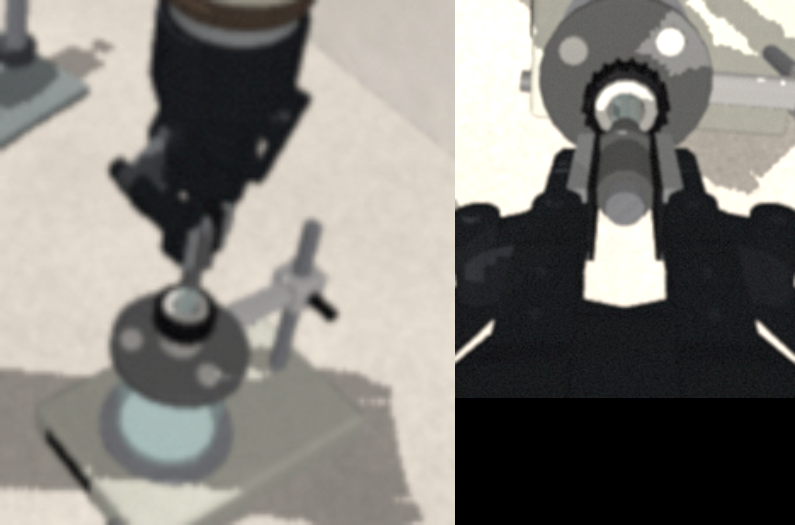

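>>> step_arm(deltas=[[1, 0, -0.03, 0, 0, 0, 0], [1, 0, -0.04, 0, 0, 0, 0], [1, 0, -0.05, 0, 0, 0, 0], [1, 0, -0.05, 0, 0, 0, 0], [1, 0, -0.05, 0, 0, 0, 0], [1, 0, -0.05, 0, 0, 0, 0], [1, 0, -0.05, 0, 0, 0, 0], [1, 0, -0.04, 0, 0, 0, 0]])

```text
time_s: 11.05
tcp_pos: [545.6, -196.6, 321.5]
ee_rot: [[0.989, 0.001, -0.146], [0.146, -0.001, 0.989], [0.001, -1.0, -0.001]]
contact_force: [0.9, -0.6, -0.5]
opening: 15.5
```

Run:
```python
from h import *
s=env.sense();print(s['time_s'],s['tcp_pos'],s['contact_force'],s['opening'],s['q'])
p,d,T,K=snap('wrist','w9')
p2,d2,T2,K2=snap('side','s9')
a=cv2.resize(p2[100:300,230:400],None,fx=3,fy=3)[:600]
cv2.imwrite('pics/s9c.png',np.clip(a[:,:,::-1].astype(float)*1.5,0,255).astype(np.uint8))
cv2.imwrite('pics/w9c.png',np.clip(cv2.resize(p[120:310,180:340],None,fx=3.1,fy=3.1)[:,:,::-1].astype(float)*1.8,0,255).astype(np.uint8))
```

```text
11.05 [ 545.61536078 -196.60561713  321.51280682] [ 0.87937746 -0.6299496  -0.45314929] 15.535620215537515 [-5.54118587e-01  1.28458765e-01  1.46916928e+00  4.39639439e-05
  1.54267502e+00 -7.00256764e-01]
```

View pics/s9c.png

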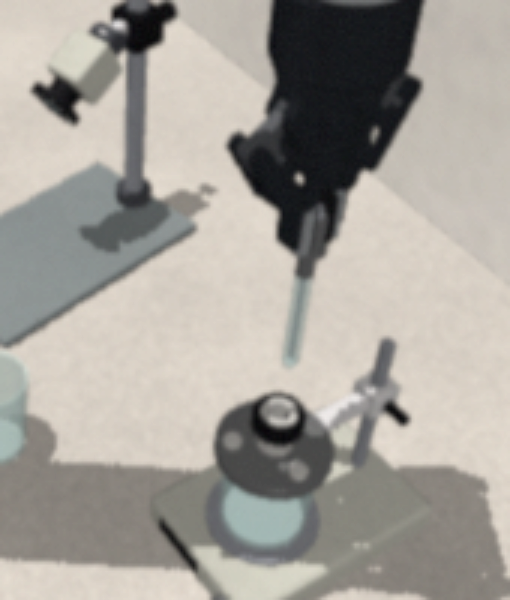

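View pics/w9c.png

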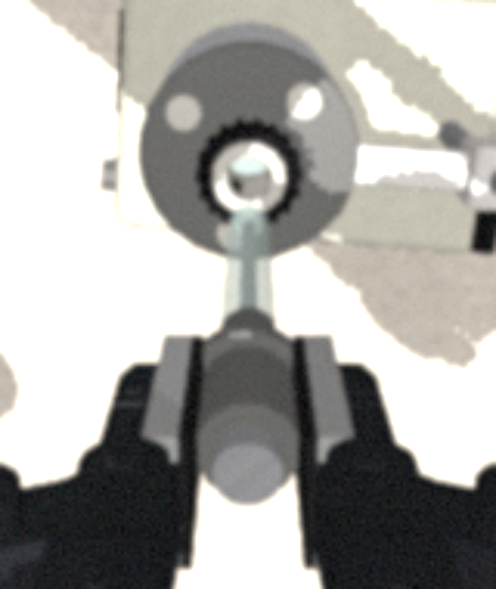

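Run:
```python
from h import *
p,d,T,K=load('w9');s=env.sense();R=s['ee_rot'];c=env.get_calibration('wrist')['T_tool_cam'];print(c[:3,3],c[:3,1:3])
P=pts(d,T,K);X=(P-s['tcp_pos'])@R
g=p.astype(int)
for v in range(180,290,6):
    r=X[v,240:284]; ok=(d[v,240:284]>0)&(abs(r[:,0])<14)&(r[:,1]<140)&(r[:,1]>-60)&(abs(r[:,2])<30)
    if ok.sum(): u=np.where(ok)[0]+240;print(v,u.min(),u.max(),ok.sum(),'mid x',(r[ok,0].min()+r[ok,0].max())/2,'y',np.median(r[ok,1]).round(1),'z top',r[ok,2].max().round(1))
for v in range(184,196,2): print(v,g[v,252:272].sum(1).tolist())
```

```text
[  -0.81657371 -134.57354649   73.63969339] [[ 6.03224173e-04 -1.08118738e-03]
 [ 2.94206966e-01 -9.55740967e-01]
 [ 9.55741543e-01  2.94207471e-01]]
186 259 261 3 mid x -0.8275771040872276 y 110.6 z top 3.2
192 254 266 13 mid x -0.8258368103612859 y 94.0 z top 3.6
198 253 266 14 mid x -1.3087467201055483 y 77.7 z top 3.4
204 253 267 14 mid x -0.8278252144688798 y 64.7 z top 3.3
210 252 266 15 mid x -1.6978820489947735 y 50.6 z top 3.7
216 252 267 16 mid x -1.2449550768307565 y 40.4 z top 3.5
222 251 268 18 mid x -1.25620580247293 y 29.2 z top 3.7
228 240 283 40 mid x -0.07443390628421476 y 9.1 z top 10.3
234 240 283 44 mid x -0.17142739556763953 y 5.9 z top 10.2
240 240 283 44 mid x -0.14545749806487418 y -1.0 z top 10.5
246 240 283 44 mid x -0.17418551373337454 y -7.3 z top 10.7
252 240 283 44 mid x -0.25558876460156643 y -12.3 z top 10.6
258 240 283 44 mid x -0.26059965881813696 y -13.1 z top 10.6
264 240 283 44 mid x -0.32787631152875996 y -18.0 z top 8.9
270 240 283 44 mid x -0.314644810191151 y -18.3 z top 5.8
276 240 283 39 mid x -0.5664603661281484 y -18.7 z top 5.9
282 240 283 22 mid x -0.5618653901861865 y -18.7 z top 3.4
288 240 283 10 mid x -0.6563916531952501 y -28.3 z top 1.2
184 [478, 504, 502, 487, 455, 405, 376, 362, 339, 359, 388, 394, 346, 315, 317, 319, 296, 257, 186, 102]
186 [289, 382, 450, 478, 479, 464, 439, 417, 410, 425, 461, 453, 386, 318, 279, 244, 173, 91, 55, 28]
188 [69, 127, 217, 288, 332, 343, 353, 354, 352, 345, 330, 318, 274, 210, 137, 73, 40, 57, 79, 109]
190 [91, 116, 195, 273, 314, 323, 326, 323, 312, 309, 303, 288, 257, 194, 129, 61, 69, 104, 155, 177]
192 [247, 248, 277, 314, 329, 318, 286, 261, 252, 253, 277, 286, 267, 224, 187, 158, 158, 167, 172, 186]
194 [317, 312, 310, 305, 320, 318, 273, 248, 240, 248, 268, 275, 253, 225, 208, 196, 177, 177, 177, 181]
```

Run:
```python
from h import *
p,d,T,K=load('w9');s=env.sense();R=s['ee_rot'];c=env.get_calibration('wrist')['T_tool_cam']
X=(pts(d,T,K)-s['tcp_pos'])@R
for v in range(184,296,4):
    print(v,[tuple(X[v,u].round(1)) for u in (256,260,264)])
```

```text
184 [(np.float64(-5.2), np.float64(164.0), np.float64(-9.9)), (np.float64(-0.8), np.float64(163.9), np.float64(-9.9)), (np.float64(3.7), np.float64(162.4), np.float64(-9.4))]
188 [(np.float64(-4.4), np.float64(107.1), np.float64(2.4)), (np.float64(-0.8), np.float64(104.8), np.float64(3.1)), (np.float64(2.8), np.float64(107.5), np.float64(2.2))]
192 [(np.float64(-4.3), np.float64(94.3), np.float64(2.6)), (np.float64(-0.8), np.float64(91.8), np.float64(3.3)), (np.float64(2.6), np.float64(95.5), np.float64(2.2))]
196 [(np.float64(-4.1), np.float64(83.1), np.float64(2.6)), (np.float64(-0.9), np.float64(80.2), np.float64(3.6)), (np.float64(2.5), np.float64(84.3), np.float64(2.2))]
200 [(np.float64(-4.0), np.float64(73.2), np.float64(2.5)), (np.float64(-0.9), np.float64(71.5), np.float64(3.1)), (np.float64(2.3), np.float64(73.5), np.float64(2.5))]
204 [(np.float64(-3.9), np.float64(65.0), np.float64(2.2)), (np.float64(-0.9), np.float64(62.3), np.float64(3.1)), (np.float64(2.2), np.float64(64.5), np.float64(2.3))]
208 [(np.float64(-3.8), np.float64(55.4), np.float64(2.6)), (np.float64(-0.9)
[... 3006 characters left out ...]
-2.9), np.float64(-18.5), np.float64(-6.6)), (np.float64(-0.9), np.float64(-17.6), np.float64(-7.2)), (np.float64(1.0), np.float64(-19.2), np.float64(-6.1))]
284 [(np.float64(-8.2), np.float64(322.6), np.float64(-253.3)), (np.float64(-0.6), np.float64(321.3), np.float64(-252.3)), (np.float64(7.1), np.float64(323.6), np.float64(-254.0))]
288 [(np.float64(-8.3), np.float64(323.1), np.float64(-262.6)), (np.float64(-0.6), np.float64(322.6), np.float64(-262.3)), (np.float64(7.1), np.float64(322.2), np.float64(-261.9))]
292 [(np.float64(-8.3), np.float64(323.8), np.float64(-272.2)), (np.float64(-0.6), np.float64(322.3), np.float64(-271.1)), (np.float64(7.2), np.float64(322.2), np.float64(-271.0))]
```

```bash
cat > tgt.py <<'E'
from h import *
F=np.array([501.7,188.6,140.5]);t=np.radians(30.8);yaw=np.radians(14.1)
e=np.array([np.cos(yaw),np.sin(yaw),0]);up=np.array([0,0,1.])
xf=np.cos(t)*e+np.sin(t)*up; zf=-np.sin(t)*e+np.cos(t)*up; yf=np.cross(zf,xf)
Rf=np.stack([xf,-zf,yf],1)
B=np.array([0,113.1,-1.3]); TCP=F-Rf@B
E
python3 - <<'E'
from tgt import *
print(TCP,Rf)
s=env.sense();plan(s['tcp_pos'],s['ee_rot'],TCP-60*e+15*up,Rf,16,1)
E
```

```text
[445.21602577 175.75258936 237.64836434] [[ 0.83308117  0.49661605 -0.24361501]
 [ 0.20925553  0.12474133  0.96987202]
 [ 0.51204286 -0.8589599   0.        ]]
[[1, -0.022, 0.0142, 0.0787, 0.0012, -0.0039, -0.0213], [1, -0.022, 0.0137, 0.0788, 0.0012, -0.0039, -0.0213], [1, -0.022, 0.0131, 0.0789, 0.0012, -0.0039, -0.0213], [1, -0.0219, 0.0125, 0.079, 0.0012, -0.0039, -0.0213], [1, -0.0218, 0.0119, 0.0791, 0.0012, -0.0039, -0.0213], [1, -0.0217, 0.0113, 0.0792, 0.0012, -0.0039, -0.0213], [1, -0.0216, 0.0107, 0.0793, 0.0012, -0.0039, -0.0213], [1, -0.0215, 0.0102, 0.0794, 0.0012, -0.0039, -0.0213]]
[[1, -0.0213, 0.0096, 0.0796, 0.0012, -0.0039, -0.0213], [1, -0.0212, 0.009, 0.0797, 0.0012, -0.0039, -0.0213], [1, -0.021, 0.0085, 0.0798, 0.0012, -0.0039, -0.0213], [1, -0.0208, 0.0079, 0.0799, 0.0012, -0.0039, -0.0213], [1, -0.0205, 0.0074, 0.08, 0.0012, -0.0039, -0.0213], [1, -0.0203, 0.0069, 0.0801, 0.0012, -0.0039, -0.0213], [1, -0.02, 0.0063, 0.0802, 0.0012, -0.0039, -0.0213], [1, -0.0198, 0.0058, 0.0803, 0.0012, -0.0039, -0.0213]]
end [386.85 161.03 252.64] [[0.8322, 0.4974, -0.2449], [0.2101, 0.1258, 0.9695], [0.5131, -0.8583, 0.0002]]
```

>>> step_arm(deltas=[[1, -0.022, 0.014, 0.079, 0.001, -0.004, -0.021], [1, -0.022, 0.014, 0.079, 0.001, -0.004, -0.021], [1, -0.022, 0.013, 0.079, 0.001, -0.004, -0.021], [1, -0.022, 0.013, 0.079, 0.001, -0.004, -0.021], [1, -0.022, 0.012, 0.079, 0.001, -0.004, -0.022], [1, -0.022, 0.011, 0.079, 0.001, -0.004, -0.022], [1, -0.022, 0.011, 0.079, 0.002, -0.004, -0.021], [1, -0.022, 0.01, 0.079, 0.002, -0.004, -0.021]])

```text
time_s: 11.95
tcp_pos: [464.3, -16.7, 284.1]
ee_rot: [[0.946, 0.257, -0.197], [0.187, 0.061, 0.98], [0.264, -0.964, 0.01]]
contact_force: [0.0, -0.5, 0.0]
opening: 16.5
```

>>> step_arm(deltas=[[1, -0.021, 0.01, 0.08, 0.001, -0.004, -0.021], [1, -0.021, 0.009, 0.08, 0.001, -0.004, -0.021], [1, -0.021, 0.008, 0.08, 0.001, -0.004, -0.021], [1, -0.021, 0.008, 0.08, 0.001, -0.004, -0.021], [1, -0.02, 0.007, 0.08, 0.001, -0.004, -0.022], [1, -0.02, 0.007, 0.08, 0.001, -0.004, -0.022], [1, -0.02, 0.006, 0.08, 0.002, -0.004, -0.021], [1, -0.02, 0.006, 0.08, 0.002, -0.003, -0.021]])

```text
time_s: 12.75
tcp_pos: [384.2, 162.0, 250.1]
ee_rot: [[0.834, 0.493, -0.247], [0.21, 0.13, 0.969], [0.51, -0.86, 0.005]]
contact_force: [-0.4, -0.0, -1.1]
opening: 15.9
```

Run:
```python
from tgt import *
s=env.sense();print(s['time_s'],s['tcp_pos'],s['opening'],s['contact_force'],s['dq'].round(2),(Ro.from_matrix(s['ee_rot'].T@Rf).as_rotvec(degrees=True)))
p,d,T,K=snap('wrist','w10');print(env.get_calibration('wrist')['T_tool_cam'][:3,3])
```

```text
12.75 [384.21319205 162.04617609 250.14058626] 15.87801806571792 [-0.39876733 -0.01343675 -1.06974719] [ 0.77 -0.34  0.34 -0.27 -0.42  0.75] [-0.32697265  0.01084517 -0.1576177 ]
[  -0.82847836 -135.06986889   73.733684  ]
```

View pics/w10.png

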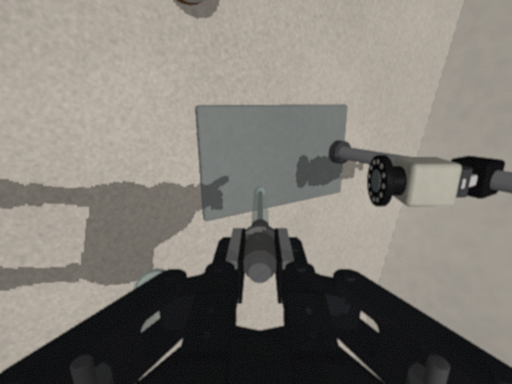

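```bash
cat > lens.py <<'E'
from tgt import *
def run(fn,box,body):
    p,d,T,K=load(fn);s=env.sense()
    z=np.load('pics/'+fn+'.npz')
    P=pts(d,T,K)
    v0,v1,u0,u1=box
    m=np.zeros(d.shape,bool);m[v0:v1,u0:u1]=1;m&=(d>0)
    return p,d,T,K,P,m
if __name__=='__main__':
    p,d,T,K,P,m=run('w10',(150,212,360,470),None)
    cv2.imwrite('pics/w10c.png',np.clip(cv2.resize(p[140:220,355:515],None,fx=5,fy=5)[:,:,::-1].astype(float)*1.8,0,255).astype(np.uint8))
    for v in (160,168,175,182,190,198,203):
        print(v,[P[v,u].round(0).tolist() for u in (369,373,378,383,388,393,400,410,430,450)])
E
python3 lens.py
```

```text
160 [[665.0, 227.0, 91.0], [568.0, 225.0, 169.0], [560.0, 226.0, 181.0], [554.0, 226.0, 190.0], [559.0, 227.0, 193.0], [664.0, 233.0, 130.0], [586.0, 231.0, 188.0], [586.0, 233.0, 199.0], [604.0, 237.0, 210.0], [1214.0, 289.0, -48.0]]
168 [[577.0, 215.0, 160.0], [570.0, 216.0, 170.0], [562.0, 218.0, 182.0], [555.0, 219.0, 192.0], [552.0, 219.0, 200.0], [559.0, 221.0, 201.0], [578.0, 222.0, 196.0], [574.0, 224.0, 209.0], [585.0, 228.0, 222.0], [601.0, 232.0, 232.0]]
175 [[577.0, 208.0, 163.0], [569.0, 209.0, 173.0], [560.0, 210.0, 185.0], [553.0, 212.0, 196.0], [553.0, 213.0, 201.0], [556.0, 214.0, 204.0], [574.0, 215.0, 200.0], [576.0, 217.0, 210.0], [587.0, 221.0, 223.0], [603.0, 226.0, 233.0]]
182 [[578.0, 200.0, 164.0], [569.0, 202.0, 176.0], [562.0, 203.0, 187.0], [555.0, 205.0, 196.0], [552.0, 206.0, 204.0], [557.0, 207.0, 206.0], [574.0, 208.0, 203.0], [575.0, 211.0, 212.0], [591.0, 215.0, 223.0], [607.0, 219.0, 233.0]]
190 [[578.0, 191.0, 167.0], [570.0, 193.0, 178.0], [564.0, 195.0, 188.0], [557.0, 197.0, 198.0], [555.0, 198.0, 205.0], [559.0, 200.0, 207.0], [577.0, 200.0, 203.0], [579.0, 203.0, 212.0], [593.0, 207.0, 224.0], [608.0, 211.0, 235.0]]
198 [[820.0, 153.0, 0.0], [571.0, 185.0, 180.0], [565.0, 187.0, 190.0], [557.0, 189.0, 201.0], [560.0, 190.0, 204.0], [904.0, 160.0, 1.0], [587.0, 191.0, 200.0], [582.0, 195.0, 213.0], [596.0, 199.0, 225.0], [612.0, 203.0, 236.0]]
203 [[825.0, 142.0, 0.0], [573.0, 179.0, 180.0], [564.0, 182.0, 192.0], [561.0, 184.0, 199.0], [567.0, 185.0, 201.0], [911.0, 148.0, 1.0], [940.0, 150.0, 0.0], [582.0, 190.0, 215.0], [599.0, 194.0, 225.0], [616.0, 198.0, 235.0]]
```

View pics/w10c.png

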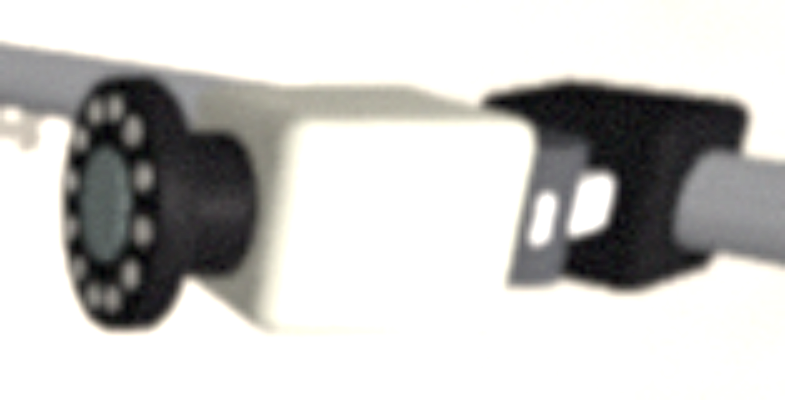

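```bash
cat >> lens.py <<'E'
def pf(q,th=3):
    c=q.mean(0)
    for _ in range(6):
        n=np.linalg.svd(q-c,full_matrices=False)[2][2];r=(q-c)@n;k=abs(r)<th
        if k.all(): break
        q=q[k];c=q.mean(0)
    return n,c,len(q),r.std()
def full(fn,lc,front,body):
    p,d,T,K,P,m=run(fn,(0,384,0,512),None)
    off=np.array([.64,1.44,.6])  # wrist calibration world offset
    g=lambda b:P[b[0]:b[1],b[2]:b[3]][d[b[0]:b[1],b[2]:b[3]]>0]
    n1,c1,k1,r1=pf(g(front)); n1*=np.sign(-n1[0])
    n2,c2,k2,r2=pf(g(body)); n2*=np.sign(n2[2])
    for nm,n,k,r in (('front',n1,k1,r1),('body',n2,k2,r2)): print(nm,n.round(3),k,round(r,2))
    print('LOS tilt from front',np.degrees(np.arcsin(-n1[2])),'yaw',np.degrees(np.arctan2(-n1[1],-n1[0])))
    print('body tilt',np.degrees(np.arccos(n2[2])),'yaw',np.degrees(np.arctan2(-n2[1],-n2[0])))
    o,r=ray(*lc,T,K);L=o+r*((c1-o)@n1)/(r@n1)+off
    print('lens ctr',L,'-> focus (tgt xf)',L-80*xf, 'axis 23 below body plane: dist',(L-off-c2)@n2)
if __name__=='__main__':
    full('w10',(376.4,180.4),(163,200,371,381),(166,200,408,452))
E
python3 lens.py | tail -6
```

```text
203 [[825.0, 142.0, 0.0], [573.0, 179.0, 180.0], [564.0, 182.0, 192.0], [561.0, 184.0, 199.0], [567.0, 185.0, 201.0], [911.0, 148.0, 1.0], [940.0, 150.0, 0.0], [582.0, 190.0, 215.0], [599.0, 194.0, 225.0], [616.0, 198.0, 235.0]]
front [-0.813 -0.214 -0.541] 368 0.39
body [-0.538 -0.131  0.833] 1447 0.86
LOS tilt from front 32.75183231371334 yaw 14.763742143348011
body tilt 33.6340976069317 yaw 13.633742379319427
lens ctr [565.2304532  205.79291402 182.97947165] -> focus (tgt xf) [498.5839599  189.05247199 142.01604246] axis 23 below body plane: dist -18.64355794405522
```

```bash
cat > chk.py <<'E'
from lens import *
for fn,b in (('w10',(115,200,210,290)),('w10',(20,100,60,420)),('w1',(100,150,225,280)),('w1',(180,240,190,290))):
    p,d,T,K=load(fn);P=pts(d,T,K);q=P[b[0]:b[1],b[2]:b[3]][d[b[0]:b[1],b[2]:b[3]]>0]
    n,c,k,r=pf(q);n*=np.sign(n[2]);print(fn,n.round(4),c.round(1),k,r.round(2))
for fn,bs in (('w10',[(166,200,408,420),(166,200,420,435),(166,200,435,450)]),('w1',[(5,50,225,245)])):
    p,d,T,K=load(fn);P=pts(d,T,K)
    for b in bs:
        q=P[b[0]:b[1],b[2]:b[3]][d[b[0]:b[1],b[2]:b[3]]>0];n,c,k,r=pf(q);n*=np.sign(n[2]);print(fn,b,n.round(3),np.degrees(np.arccos(n[2])),c.round(1),k,r.round(2))
E
python3 chk.py
```

```text
w10 [0.0328 0.0157 0.9993] [514.7 203.5  12.3] 1034 0.61
w10 [-1.2e-03  1.0e-04  1.0e+00] [4.960e+02 3.296e+02 2.000e-01] 28669 0.76
w1 [-5.e-04 -8.e-04  1.e+00] [490.1 203.   12. ] 2725 0.94
w1 [-1.5e-03  2.0e-04  1.0e+00] [ 3.123e+02  2.318e+02 -2.000e-01] 5966 0.95
w10 (166, 200, 408, 420) [-0.788 -0.198  0.582] 54.39422547397074 [578.5 210.5 214.1] 393 1.08
w10 (166, 200, 420, 435) [-0.513 -0.118  0.851] 31.732162392032514 [588.  213.7 221.7] 507 0.7
w10 (166, 200, 435, 450) [-0.504 -0.123  0.855] 31.277553783499016 [600.  216.7 229.5] 509 0.7
w1 (5, 50, 225, 245) [-0.499 -0.131  0.857] 31.038092475289087 [601.  214.7 229.3] 822 0.9
```

Run:
```python
from lens import *
full('w10',(376.4,180.4),(163,200,371,381),(167,199,418,455))
full('w10',(376.4,180.4),(160,203,370,383),(167,199,422,450))
print(TCP, F)
s=env.sense();print(s['tcp_pos'],s['dq'].round(3))
```

```text
front [-0.813 -0.214 -0.541] 368 0.39
body [-0.517 -0.13   0.846] 1179 0.68
LOS tilt from front 32.75183231371334 yaw 14.763742143348011
body tilt 32.24782770221763 yaw 14.112102827364687
lens ctr [565.2304532  205.79291402 182.97947165] -> focus (tgt xf) [498.5839599  189.05247199 142.01604246] axis 23 below body plane: dist -19.952270107859768
front [-0.813 -0.215 -0.541] 329 0.4
body [-0.516 -0.129  0.847] 892 0.69
LOS tilt from front 32.729386669023256 yaw 14.807808579728182
body tilt 32.11939312373374 yaw 14.082860160631611
lens ctr [565.17695438 205.79521976 183.01648208] -> focus (tgt xf) [498.53046108 189.05477773 142.05305289] axis 23 below body plane: dist -20.01629647846782
[445.21602577 175.75258936 237.64836434] [501.7 188.6 140.5]
[382.01060966 164.56696354 248.32308298] [-0.073  0.042 -0.027  0.014  0.061 -0.135]
```

Run:
```python
from lens import *
s=env.sense();print(s['tcp_pos'],Ro.from_matrix(s['ee_rot'].T@Rf).as_rotvec(degrees=True))
snap('wrist','w11')
p,d,T,K=load('w11')
cv2.imwrite('pics/w11c.png',np.clip(cv2.resize(p[140:220,355:515],None,fx=5,fy=5)[:,:,::-1].astype(float)*1.8,0,255).astype(np.uint8))
```

```text
[382.01060966 164.56696354 248.32308298] [-0.56328259  0.09779241 -0.26269814]
```

View pics/w11c.png

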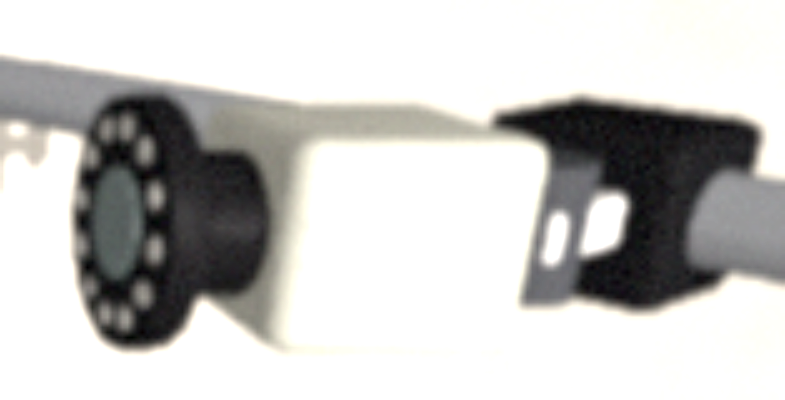

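Run:
```python
from lens import *
for b in [(172,205,420,455),(172,205,418,459),(172,205,425,459)]:
    full('w11',(378.8,184.2),(164,206,373,384),b)
p,d,T,K=load('w11');P=pts(d,T,K)
for fn,bb in (('w11',(25,100,60,400)),):
    q=P[bb[0]:bb[1],bb[2]:bb[3]].reshape(-1,3);n,c,k,r=pf(q);print('table',n,c,r)
full('w1',(230,70),(60,80,228,265),(10,50,222,250))
```

```text
front [-0.815 -0.213 -0.539] 458 0.43
body [-0.517 -0.132  0.846] 1150 0.69
LOS tilt from front 32.604023048338746 yaw 14.647372398263496
body tilt 32.26561775095432 yaw 14.28213410257935
lens ctr [565.22527772 205.69686965 183.1374799 ] -> focus (tgt xf) [498.57878442 188.95642762 142.17405071] axis 23 below body plane: dist -19.860158768287203
front [-0.815 -0.213 -0.539] 458 0.43
body [-0.455 -0.179  0.873] 359 0.65
LOS tilt from front 32.604023048338746 yaw 14.647372398263496
body tilt 29.23916869051699 yaw 21.45633540534987
lens ctr [565.22527772 205.69686965 183.1374799 ] -> focus (tgt xf) [498.57878442 188.95642762 142.17405071] axis 23 below body plane: dist -22.47415558107947
front [-0.815 -0.213 -0.539] 458 0.43
body [-0.443 -0.114  0.889] 263 0.71
LOS tilt from front 32.604023048338746 yaw 14.647372398263496
body tilt 27.200508094326043 yaw 14.42493394407311
lens ctr [565.22527772 205.69686965 183.1374799 ] -> focus (tgt xf) [498.57878442 188.95642762 142.17405071] axis 23 below body plane: dist -24.58576073071559
table [-0.01379957  0.04443174  0.99891711] [4.46057687e+02 3.21087529e+02 2.08601573e-01] 0.713294239605524
front [-0.997  0.047 -0.064] 193 1.64
body [-0.511 -0.128  0.85 ] 1106 0.82
LOS tilt from front 3.681019136865505 yaw -2.7032127317574584
body tilt 31.80616011583392 yaw 14.056580697210936
lens ctr [569.61008977 228.61357767 165.13268005] -> focus (tgt xf) [502.96359647 211.87313563 124.16925086] axis 23 below body plane: dist -40.35496394838837
```

```bash
cat > disc.py <<'E'
from lens import *
def disc(fn,front,big):
    p,d,T,K=load(fn);P=pts(d,T,K)
    g=lambda b:P[b[0]:b[1],b[2]:b[3]][d[b[0]:b[1],b[2]:b[3]]>0]
    n,c,k,r=pf(g(front),1.5);n*=np.sign(-n[0])
    q=g(big);q=q[(abs((q-c)@n)<2)&(np.linalg.norm(q-c,axis=1)<45)]
    n,c2,k,r=pf(q,1.5)
    n*=np.sign(-n[0]);lat=np.cross(n,[0,0,1]);lat/=np.linalg.norm(lat);v=np.cross(lat,n)
    if v[2]<0:v=-v
    a=(q-c)@lat;b=(q-c)@v
    # rim fit: hull points circle fit
    h=cv2.convexHull(np.stack([a,b],1).astype(np.float32))[:,0]
    A=np.c_[2*h,np.ones(len(h))];x=np.linalg.lstsq(A,(h**2).sum(1),rcond=None)[0];R=np.sqrt(x[2]+x[:2]@x[:2])
    print(fn,'n',n.round(3),'tilt',np.degrees(np.arcsin(-n[2])),'yaw',np.degrees(np.arctan2(-n[1],-n[0])),len(q),'R',R, 'ext',np.percentile(a,[0,1,99,100]).round(1),np.percentile(b,[0,1,99,100]).round(1),'rms',r)
    L=c+lat*x[0]+v*x[1];print(' lens',L+[.64,1.44,.6]); print(' lens mid', c+lat*(a.min()+a.max())/2+v*(b.min()+b.max())/2+[.64,1.44,.6])
if __name__=='__main__':
    disc('w11',(168,200,375,382),(150,215,362,396))
    disc('w10',(164,196,373,380),(146,212,360,394))
E
python3 disc.py
```

```text
w11 n [-0.822 -0.211 -0.529] tilt 31.957824466924148 yaw 14.375212295896608 875 R 27.680876987239287 ext [-27.9 -26.   25.4  26.5] [-28.4 -26.   26.8  27.7] rms 0.49047220835948
 lens [566.67108655 205.4453343  180.83842334]
 lens mid [566.58624748 205.54569479 180.93021877]
w10 n [-0.823 -0.211 -0.528] tilt 31.84669500655084 yaw 14.41015725174362 870 R 27.709039224270658 ext [-28.8 -27.1  24.7  26.2] [-28.8 -26.6  26.3  27.6] rms 0.4790277586061945
 lens [566.36200322 205.45542202 181.27704607]
 lens mid [566.34072631 205.39309103 181.33519468]
```

```bash
sed -i 's/^F=.*/F=np.array([500.7,188.5,139.2]);t=np.radians(31.6);yaw=np.radians(14.3)/' tgt.py
cat > el.py <<'E'
from tgt import *
def el(fn,s):
    p,d,T,K=load(fn);R=s['ee_rot'];c=env.get_calibration('wrist')['T_tool_cam'];dc=c[:3,3]-np.array([0,c[1,3],75.])
    X=(pts(d,T,K)-s['tcp_pos'])@R - [dc[0],0,dc[2]]
    m=(d>0)&(abs(X[...,0])<7)&(X[...,1]>25)&(X[...,1]<125)&(abs(X[...,2])<15)
    q=X[m]
    # circle-ish: per y-bin: mid x, front z
    for a in range(25,120,15):
        k=(q[:,1]>=a)&(q[:,1]<a+15)
        if k.sum()>5: x=q[k];print(a,k.sum(),'midx',((x[:,0].min()+x[:,0].max())/2).round(2),'front z',np.percentile(x[:,2],97).round(2))
    print('y max',q[:,1].max()); h=X[(d>0)&(abs(X[...,0])<4)&(X[...,1]>-25)&(X[...,1]<-15)&(abs(X[...,2])<8)]
    print('plug top y',np.percentile(h[:,1],[2,10,50]))
if __name__=='__main__':
    import sys
    s=env.sense();el('w11',s)
    print('TCP',TCP)
    plan(s['tcp_pos'],s['ee_rot'],TCP,Rf,8,1)
E
python3 el.py
```

```text
25 137 midx -0.42 front z 5.8
40 129 midx -0.01 front z 5.77
55 101 midx -0.22 front z 5.78
70 84 midx 0.11 front z 5.89
85 63 midx -0.14 front z 5.67
100 39 midx 0.25 front z 5.72
y max 109.20699726524207
plug top y [-20.58504467 -20.31661864 -19.46274727]
TCP [442.95231002 175.12186589 235.53031625]
[[1, 0.0192, 0.0177, -0.0016, -0.0005, 0.0001, -0.0016], [1, 0.0191, 0.0178, -0.0016, -0.0005, 0.0001, -0.0016], [1, 0.0191, 0.0178, -0.0015, -0.0005, 0.0001, -0.0016], [1, 0.019, 0.0179, -0.0015, -0.0005, 0.0001, -0.0016], [1, 0.019, 0.0179, -0.0015, -0.0005, 0.0001, -0.0016], [1, 0.019, 0.0179, -0.0015, -0.0005, 0.0001, -0.0016], [1, 0.0189, 0.018, -0.0015, -0.0005, 0.0001, -0.0016], [1, 0.0189, 0.018, -0.0015, -0.0005, 0.0001, -0.0016]]
end [442.97 175.12 235.55] [[0.8252, 0.508, -0.2468], [0.2097, 0.1301, 0.9691], [0.5244, -0.8515, 0.0008]]
```

```bash
cat > rel.py <<'E'
from tgt import *
def rel(Lraw,py,az,ax=0.05):
    s=env.sense();c=env.get_calibration('wrist')['T_tool_cam']
    b=s['tcp_pos']+s['ee_rot']@np.array([c[0,3]+ax,py+132,c[2,3]-75+az])
    d=Lraw-80*xf-b
    print('bulb',b,'need world',d.round(2),'in focus axes',(np.stack([xf,yf,zf])@d).round(2)); 
    rr=Ro.from_matrix(s['ee_rot'].T@Rf).as_rotvec(degrees=True);print('rot',rr)
    return s,d
if __name__=='__main__':
    off=np.array([.64,1.44,.6])
    s,d=rel(np.array([566.6,205.45,180.9])-off,-19.5,-0.25)
    # TCP move so bulb shifts by d while rotating to Rf
    bt=s['ee_rot'].T@( -s['tcp_pos']+ (s['tcp_pos']+s['ee_rot']@np.array([0,112.5,-.25])))
    tgt=s['tcp_pos']+s['ee_rot']@bt+d-Rf@bt
    print(tgt);plan(s['tcp_pos'],s['ee_rot'],tgt,Rf,8,1)
E
python3 rel.py
```

```text
bulb [437.60026162 176.56586399 151.48023878] need world [ 62.33  10.61 -13.1 ] in focus axes [ 46.81  -5.11 -44.18]
rot [-0.39264641  0.03823483 -1.12291674]
[443.0842447  174.25360439 234.60371714]
[[1, 0.0189, 0.018, -0.0019, -0.0005, 0.0001, -0.0016], [1, 0.0189, 0.0181, -0.0019, -0.0005, 0.0001, -0.0016], [1, 0.0189, 0.0181, -0.0019, -0.0005, 0.0001, -0.0016], [1, 0.0188, 0.0182, -0.0019, -0.0005, 0.0001, -0.0016], [1, 0.0188, 0.0182, -0.0019, -0.0005, 0.0001, -0.0016], [1, 0.0187, 0.0183, -0.0019, -0.0005, 0.0001, -0.0016], [1, 0.0187, 0.0183, -0.0018, -0.0005, 0.0001, -0.0016], [1, 0.0186, 0.0184, -0.0018, -0.0005, 0.0001, -0.0016]]
end [443.1  174.28 234.59] [[0.8252, 0.508, -0.2468], [0.2097, 0.1301, 0.9691], [0.5244, -0.8515, 0.0008]]
```

>>> step_arm(deltas=[[1, 0.015, 0.015, -0.002, -0.0005, 0, -0.0015], [1, 0.022, 0.021, -0.002, -0.0005, 0, -0.0015], [1, 0.022, 0.021, -0.002, -0.0005, 0, -0.0015], [1, 0.022, 0.021, -0.002, -0.0005, 0, -0.0015], [1, 0.022, 0.021, -0.002, -0.0005, 0, -0.0015], [1, 0.022, 0.021, -0.002, -0.0005, 0, -0.0015], [1, 0.017, 0.017, -0.002, -0.0005, 0, -0.0015], [1, 0.008, 0.009, -0.001, -0.0005, 0, -0.0015]])

```text
time_s: 13.65
tcp_pos: [446.5, 171.3, 236.5]
ee_rot: [[0.826, 0.509, -0.242], [0.207, 0.126, 0.97], [0.525, -0.851, -0.001]]
contact_force: [-0.6, 0.0, -1.1]
opening: 16.2
```

>>> step_arm(deltas=[[1, 0, 0, 0, 0, 0, 0], [1, 0, 0, 0, 0, 0, 0], [1, 0, 0, 0, 0, 0, 0], [1, 0, 0, 0, 0, 0, 0], [1, 0, 0, 0, 0, 0, 0], [1, 0, 0, 0, 0, 0, 0], [1, 0, 0, 0, 0, 0, 0], [1, 0, 0, 0, 0, 0, 0]])

```text
time_s: 14.45
tcp_pos: [445.4, 172.1, 236.8]
ee_rot: [[0.825, 0.51, -0.244], [0.208, 0.127, 0.97], [0.526, -0.851, -0.001]]
contact_force: [0.2, -0.4, -0.4]
opening: 16.4
```

Run:
```python
from el import *
s=env.sense();print(s['time_s'],s['tcp_pos'],TCP,s['opening'],s['contact_force'],s['dq'].round(3),Ro.from_matrix(s['ee_rot'].T@Rf).as_rotvec(degrees=True))
p,d,T,K=snap('wrist','w12');snap('side','s12');snap('top','t12');el('w12',s)
a=load('s12')[0][60:260,150:380]
cv2.imwrite('pics/s12c.png',np.clip(cv2.resize(a,None,fx=3,fy=3)[:,:,::-1].astype(float)*1.5,0,255).astype(np.uint8))
cv2.imwrite('pics/w12b.png',np.clip(p[:,:,::-1].astype(float)*1.5,0,255).astype(np.uint8))
```

```text
14.45 [445.44952534 172.08704689 236.84900467] [442.95231002 175.12186589 235.53031625] 16.404215786882247 [ 0.1534582  -0.44808855 -0.37466571] [ 0.     0.     0.     0.001 -0.001  0.001] [ 0.15376007 -0.13930055  0.11472323]
25 141 midx 0.22 front z 4.36
40 124 midx 0.55 front z 4.31
55 101 midx 0.37 front z 4.37
70 84 midx 0.71 front z 4.22
85 66 midx 0.41 front z 4.22
100 37 midx 0.78 front z 4.0
y max 109.75308610312213
plug top y [-20.98726576 -20.418276   -19.66519089]
```

View pics/w12b.png

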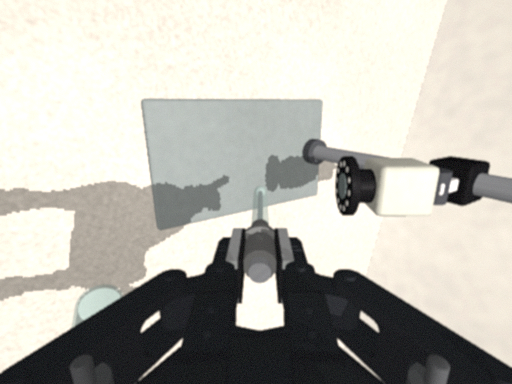

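View pics/s12c.png

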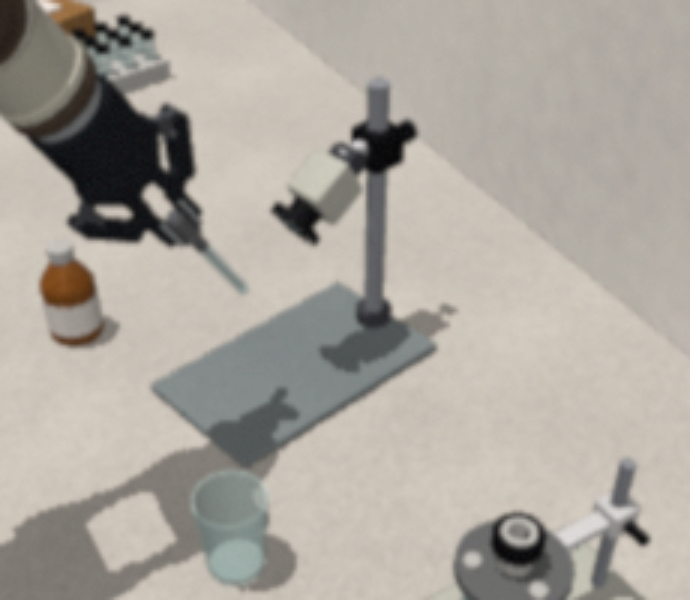

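Run:
```python
from disc import *
disc('w12',(165,202,341,351),(150,222,328,366))
p,d,T,K=load('w12');P=pts(d,T,K)
cv2.imwrite('pics/w12c.png',np.clip(cv2.resize(p[145:225,330:450],None,fx=6,fy=6)[:,:,::-1].astype(float)*1.8,0,255).astype(np.uint8))
for b in [(168,208,382,425),(168,208,386,425),(168,208,384,420)]:
    q=P[b[0]:b[1],b[2]:b[3]][d[b[0]:b[1],b[2]:b[3]]>0];n,c,k,r=pf(q,2);n*=np.sign(n[2]);print('body',n.round(3),np.degrees(np.arccos(n[2])),np.degrees(np.arctan2(-n[1],-n[0])),c.round(1),k,r.round(2))
q=P[20:90,30:400].reshape(-1,3);n,c,k,r=pf(q,3);print('table',n.round(4),c.round(1))
s=env.sense();print(s['tcp_pos'],Ro.from_matrix(s['ee_rot'].T@Rf).as_rotvec(degrees=True))
```

```text
w12 n [-0.824 -0.21  -0.526] tilt 31.70682427675765 yaw 14.322307449324896 913 R 27.586914325082027 ext [-32.3 -30.7  21.2  22.3] [-37.2 -34.7  17.8  19.6] rms 0.4956166659627193
 lens [566.34122462 205.52772    181.2063227 ]
 lens mid [566.21336845 205.60058998 181.37767257]
body [-0.525 -0.116  0.843] 32.527695711317385 12.50821117261422 [590.5 215.  223.2] 1692 0.69
body [-0.52  -0.116  0.846] 32.19155596511112 12.564846844587333 [591.7 215.4 224.1] 1545 0.68
body [-0.521 -0.116  0.845] 32.28795654924265 12.564661415152186 [589.3 214.8 222.5] 1425 0.69
table [-0.0276  0.0822  0.9962] [4.897e+02 3.225e+02 2.000e-01]
[445.46346319 172.08270661 236.82653416] [ 0.15312978 -0.13584087  0.11047988]
```

View pics/w12c.png

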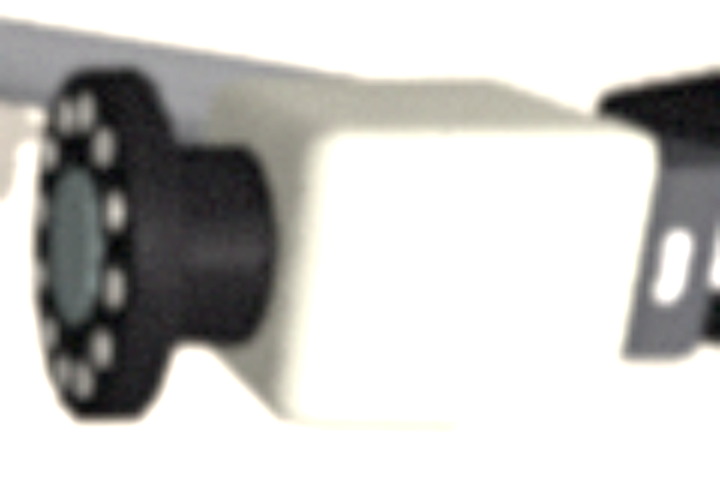

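Run:
```python
from rel import *
from el import el
p,d,T,K=load('w12')
c=env.get_calibration('wrist')['T_tool_cam'];Ti=np.linalg.inv(c)
def proj(X):
    q=Ti@np.r_[X,1];return np.array([K[0,0]*q[0]/-q[2]+K[0,2],K[1,1]*(-q[1])/-q[2]+K[1,2]]),-q[2]
dc=np.array([c[0,3],0,c[2,3]-75])
for y in (111.5,112.5,113.5):
    b=np.array([.7,y,-1.6])+dc;uv,z=proj(b);print(y,uv,'sphere top row',uv[1]-5/z*278,'half width',5/z*278)
X=(pts(d,T,K)-env.sense()['tcp_pos'])@env.sense()['ee_rot']-dc
for v in range(178,194): 
    ok=(X[v,245:275,1]<125);u=np.where(ok)[0]+245
    print(v,u.min() if ok.any() else '',u.max() if ok.any() else '',X[v,245:275,1][ok].round(0)[:3] if ok.any() else '')
hh=X[(d>0)&(abs(X[...,0])<4)&(X[...,1]>-25)&(X[...,1]<-15)&(abs(X[...,2]+1.6)<4)];print('plug',np.median(hh[:,1]),hh[:,1].std(),len(hh))
s,dd=rel(np.array([566.3,205.55,181.25])-[.64,1.44,.6],-19.7,-1.6,.7)
cv2.imwrite('pics/w12e.png',np.clip(cv2.resize(p[170:290,220:300],None,fx=5,fy=5)[:,:,::-1].astype(float)*1.8,0,255).astype(np.uint8))
```

```text
111.5 [259.90855326 190.99645728] sphere top row 185.61298496690517 half width 5.383472317470753
112.5 [259.90568818 190.67820424] sphere top row 185.31458478623813 half width 5.363619454495218
113.5 [259.90284415 190.36228984] sphere top row 185.01837736565892 half width 5.3439124780451674
178   
179   
180   
181   
182   
183   
184   
185   
186 246 261 [-135.  110.  109.]
187 247 263 [-135.  108.  106.]
188 256 264 [105. 104. 104.]
189 255 265 [106. 103. 101.]
190 254 266 [107. 103. 100.]
191 254 266 [103.  99.  97.]
192 254 266 [100.  96.  94.]
193 254 266 [98. 94. 91.]
plug -19.808272786099703 0.8227067159215375 253
bulb [503.33916462 183.56126975 141.23260481] need world [-3.71  3.72 -2.5 ] in focus axes [-3.59  4.52 -0.73]
rot [ 0.15312978 -0.13584087  0.11047988]
```

View pics/w12e.png

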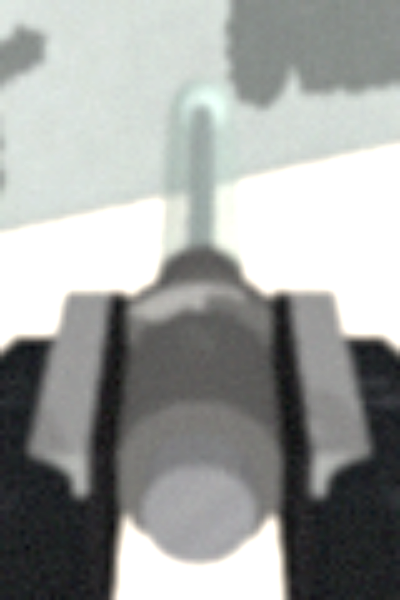

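>>> step_arm(deltas=[[1, -0.004, 0.001, 0.005, 0.001, 0, 0.001], [1, -0.004, 0.001, 0.005, 0.001, 0, 0.001], [1, -0.0015, 0.0005, 0.0025, 0.0005, 0, 0.001], [1, 0, 0, 0, 0, 0, 0], [1, 0, 0, 0, 0, 0, 0], [1, 0, 0, 0, 0, 0, 0], [1, 0, 0, 0, 0, 0, 0], [1, 0, 0, 0, 0, 0, 0]])

```text
time_s: 15.4
tcp_pos: [442.6, 175.2, 234.7]
ee_rot: [[0.827, 0.505, -0.246], [0.208, 0.13, 0.969], [0.522, -0.853, 0.002]]
contact_force: [-0.7, -0.1, -0.4]
opening: 16.4
```

```bash
sed -i 's/radians(31.6)/radians(31.7)/' tgt.py
python3 - <<'E'
from disc import *
from rel import rel
from el import el
s=env.sense();print(s['time_s'],s['tcp_pos'],TCP,s['opening'],s['contact_force'])
snap('wrist','w13');el('w13',s)
disc('w13',(168,205,339,349),(150,225,326,366))
# top/side check: bulb px & lens
for n in ('side','top'):
    p,d,T,K=snap(n,n[0]+'13');P=pts(d,T,K)
    q=P[(d>0)&(np.linalg.norm(P-[500.7,188.5,139],axis=2)<25)]
    print(n,len(q),'bulb-end lowest',q[q[:,2].argsort()[:6]].round(1).tolist() if len(q) else '')
    m=(d>0)&(p.max(2)<35)&(np.linalg.norm(P-[566,205.5,181],axis=2)<33);print('lens pts',m.sum(),P[m].mean(0) if m.any() else '')
a=load('t13')[0][100:230,130:250];b=load('s13')[0][80:210,190:300]
cv2.imwrite('pics/st13.png',np.clip(np.hstack([cv2.resize(a,None,fx=3.4,fy=3.4),cv2.resize(b,None,fx=3.4,fy=3.4)])[:,:,::-1].astype(float)*1.6,0,255).astype(np.uint8))
E
```

```text
15.4 [442.60554562 175.18946262 234.72157118] [442.78947877 175.08036072 235.42673648] 16.35505178778985 [-0.7334238  -0.06303059 -0.36820801]
25 139 midx 0.29 front z 4.44
40 125 midx 0.35 front z 4.35
55 102 midx 0.35 front z 4.21
70 81 midx 0.7 front z 4.23
85 69 midx 0.39 front z 4.35
100 35 midx 0.79 front z 4.08
y max 109.02963567343761
plug top y [-20.9313863  -20.53013216 -19.68030391]
w13 n [-0.804 -0.21  -0.557] tilt 33.85389281505286 yaw 14.617784930388323 273 R 23.916468432743144 ext [-27.2 -26.7  26.1  27. ] [-0.3  0.4 19.5 19.7] rms 0.321564306345893
 lens [571.25651227 206.31544617 177.67397734]
 lens mid [571.98305617 206.88159872 176.41294542]
side 23 bulb-end lowest [[502.8, 185.2, 138.9], [503.9, 187.4, 140.7], [496.7, 185.1, 141.2], [499.1, 183.6, 141.2], [493.9, 185.9, 141.6], [499.4, 183.7, 144.6]]
lens pts 95 [569.7265358  195.05018314 196.13727118]
top 15 bulb-end lowest [[503.4, 191.1, 141.4], [500.4, 193.4, 143.6], [500.5, 185.2, 144.1], [500.3, 187.7, 145.7], [502.8, 187.4, 148.0], [500.0, 190.0, 148.1]]
lens pts 180 [567.95968722 205.06252961 195.73778475]
```

View pics/st13.png

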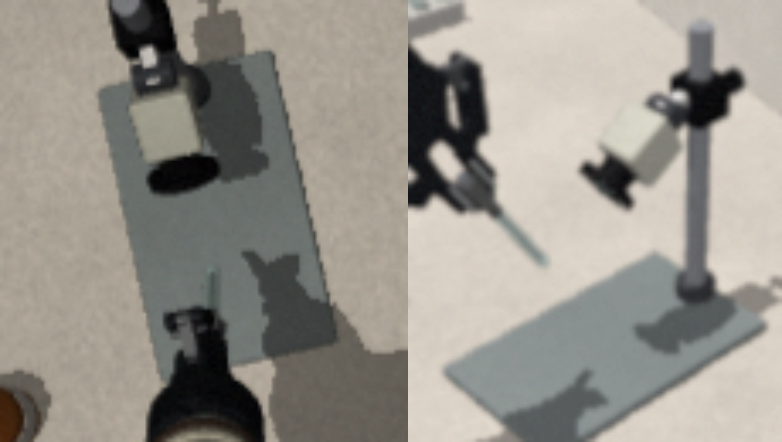

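Run:
```python
from disc import *
from rel import rel
for b in [(165,200,343,353),(162,197,344,353),(160,195,342,352)]:
    disc('w13',b,(145,220,330,372))
s,dd=rel(np.array([566.3,205.55,181.2])-[.64,1.44,.6],-19.75,-1.6,.6)
```

```text
w13 n [-0.824 -0.21  -0.526] tilt 31.767501404303008 yaw 14.299033910845482 921 R 27.564464388808826 ext [-36.1 -34.2  17.7  18.5] [-29.8 -27.1  23.5  25.3] rms 0.47566153558401336
 lens [566.25289861 205.38497832 181.42309744]
 lens mid [565.9982383  205.41716198 181.80876633]
w13 n [-0.823 -0.209 -0.528] tilt 31.87263297150104 yaw 14.25926533906141 905 R 27.497706357643573 ext [-39.1 -37.3  14.8  15.5] [-30.8 -28.2  22.4  24.2] rms 0.4518170200295168
 lens [566.2855888  205.4547984  181.35278061]
 lens mid [566.0010068  205.41826338 181.81083982]
w13 n [-0.807 -0.208 -0.553] tilt 33.54254542482876 yaw 14.466860810759702 318 R 24.810381534405217 ext [-38.5 -38.   15.8  16.1] [-1.5 -0.1 19.2 20.9] rms 0.3464687159268283
 lens [568.5580081  206.86510558 181.36657831]
 lens mid [568.00948257 205.93438386 182.51846215]
bulb [499.84280203 186.97681438 138.83893103] need world [-0.14  0.32 -0.28] in focus axes [-0.19  0.35 -0.21]
rot [-0.07039878 -0.13954329 -0.25404227]
```

Run:
```python
from tgt import *
s=env.sense();print(s['time_s'],abs(s['dq']).max(),s['tcp_pos']-TCP,s['contact_force'],s['opening'])
print(env.job_done())
```

```text
15.55 0.0013534114423115022 [-0.18156678  0.12615386 -0.70257456] [ 0.18873622 -0.37278413 -0.72455938] 16.109442848949953
the job is handed in; nothing more can be done
None
```

I gripped the gland nut and turned it about 98° anticlockwise. I then let go, gripped the electrode by its head and drew it straight up; the pull force stayed under 2 N. It is now held, head up, with the bulb at the camera's focus point. The job was handed in at 15.6 s.

**Nut:** the ribs kept the same position against the fingers before and after the turn, and the electrode lifted freely. I did not measure the nut's angle after letting go.

**Bulb:** the wrist picture, which shows bulb and lens together, put the bulb within about 0.5 mm of the focus point. The TCP is within about 0.8 mm of its computed target. Points from the side and top cameras agreed only roughly, to a few mm.

**Shaft:** its direction is within a few tenths of a degree of the camera's upright edge, taking the camera tilt as 31.7°.

**At the end:** the arm was still, the force was below 1 N and the grip was steady.

**Disagreements:**
- **Camera tilt:** readings spread from about 30.8° to 32.5°. I relied on the lens face fit, which gave 31.7° to 32.0°. Two poor fits, which covered only part of the lens face, read 33.5° and 33.9°, and I set them aside.
- **Wrist calibration:** it was off by a fixed 1.5 mm or so, which I corrected for.
- **First approach to the focus point:** it was about 5 mm off, and I mended it with one small correction.
- **Beaker, bottle and jar:** the arm kept clear of them, but I did not re-measure their positions.

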